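# Dose marble chips into a beaker

### The job

With the metal scoop, scoop marble chips out of the blue tray and tip at least two of them into the large beaker with the yellow tape; any chip that does not go into that beaker must end up in the tray, none lost on the bench. Don't touch the chips with the gripper, keep the beaker standing where it is and leave the other glassware, bottles, marker and bung alone. Then put the scoop away in its white rest: bowl flat in the pan, handle down in the slot of the upright.

Things in the scene. Friction and masses are not known exactly. Their poses are not given: they have to be found in the camera images.
- scoop: flat-bottomed steel scoop lying loose on the bench, 0.14 kg, bowl end heavy. Origin under the bowl's middle, on its flat underside; x to the open nose, z up. Bowl x -47 to +45, 58 wide, floor 2.5 thick; side walls 34 high at the closed back, 20 at x +22, 9 at the nose. It stands by itself on its bowl. Handle: see scoop_grip
- scoop_grip (a point): centre of the handle's red rubber grip (88 long), at x -114, z 62.6 in the scoop's frame. The handle is a straight bar with flat sides, 12 thick (along y), 18 deep; its centreline starts at the bowl's back at x -45, z 26 and rises backwards at 28 degrees, ending at x -162, z 88. Hold it firmly: pushing with the nose tends to turn it in the fingers
- scoop_nose (a point): middle of the scoop's front edge, underside: x +45, z 0 in the scoop's frame; the edge is a lip 54 wide and 1.5 thick, the bowl widens to 58 at x +22
- tray: blue plastic tray, fixed to the bench. Origin under its middle, x along its length, z up. Outside 287 x 91, rim 49 above the bench. Long sides vertical, end walls slope outwards. The five chips start in the half towards +x (x 10 to 85 mm); the scoop can go down in the -x half and sweep towards +x
- tray_floor (a point): middle of the tray's flat floor, 4 above the bench, axes as the tray's. The floor is 184 long and 72 wide inside; the end walls rise from x -92 and +92 at the floor to x -134 and +134 at the rim, 45 higher
- chip1: white marble chip, an irregular faceted lump about 21 x 19 x 17 mm, 11 g, lying in the blue tray; origin in its middle
- chip2: white marble chip, an irregular faceted lump about 21 x 19 x 17 mm, 11 g, lying in the blue tray; origin in its middle
- chip3: white marble chip, an irregular faceted lump about 21 x 19 x 17 mm, 11 g, lying in the blue tray; origin in its middle
- chip4: white marble chip, an irregular faceted lump about 21 x 19 x 17 mm, 11 g, lying in the blue tray; origin in its middle
- chip5: white marble chip, an irregular faceted lump about 21 x 19 x 17 mm, 11 g, lying in the blue tray; origin in its middle
- beaker: the large glass beaker with a band of yellow tape, loose, 0.2 kg: outside diameter 90, height 125, wall 2.5, mouth 84 inside, floor 4 thick. Origin under its middle, z up
- beaker_in (a point): point on the large beaker's axis, 40 above its underside; a chip whose middle is within 52 of it lies in the beaker
- rest: white plastic scoop rest, fixed to the bench. Origin on the bench under the pan's middle; x is where the seated scoop's nose points. Pan inside x -57 to +56, 78 wide, floor 6 above the bench, rim 6 high. Behind it (x -75 to -57) an upright with a slot for the handle: see rest_slot
- rest_seat (a point): where the scoop's origin belongs, x axes alike: middle of the pan floor, 6 above the bench. Seated, the bowl lies flat on the pan floor with the handle in the slot, with about 9 mm of play along x and 2 mm sideways
- rest_slot (a point): middle of the slot's mouth at the top of the upright, 66 behind the seat and 56 above the bench. The slot runs along x, 16 wide, open at the top and down to the pan floor; its mouth flares to 28 over the top 10 mm. The upright is 52 wide
- beaker_b: empty glass beaker, 68 diameter, 92 high; leave alone. Origin under its middle
- beaker_c: empty glass beaker, 68 diameter, 92 high; leave alone. Origin under its middle
- beaker_d: empty glass beaker, 50 diameter, 70 high; leave alone. Origin under its middle
- reagent: amber reagent bottle with black cap, 66 diameter, 150 high; leave alone. Origin under its middle
- bluecap: clear bottle with blue cap, 72 diameter, 142 high; leave alone. Origin under its middle
- marker: blue marker pen with black cap lying on the bench, 130 long, 17 thick; leave alone. Origin under its middle, x along it
- bung: black rubber bung, 38 across, 30 high; leave alone. Origin under its middle

How it is judged:
On the way, in this order (a step that is already met when the one before it is completed fails the run):
1. the scoop, lifted above the tray, carries at least one chip (height (world z) of scoop above 0.07 m and distance between any of chip1, chip2, chip3, chip4, chip5 and scoop below 0.052 m), for 0.2 s.
2. at least two chips are in the large beaker (distance between any of chip2, chip3, chip4, chip5 and beaker_in below 0.052 m and distance between any of chip1, chip3, chip4, chip5 and beaker_in below 0.052 m and distance between any of chip1, chip2, chip4, chip5 and beaker_in below 0.052 m and distance between any of chip1, chip2, chip3, chip5 and beaker_in below 0.052 m and distance between any of chip1, chip2, chip3, chip4 and beaker_in below 0.052 m), for 0.2 s.
At the end, for the whole second after the job is handed in: at least two chips in the large beaker, all others in it or the tray; the beaker upright, within 30 mm of its start; the scoop released, still and level in its rest: underside within 4 mm of the pan floor, origin within 16 mm of the seat, handle in the slot (all of step 2 and (distance between chip1 and beaker_in below 0.052 m or (x of chip1 in the frame of tray between -0.14 and 0.14 m and y of chip1 in the frame of tray between -0.04 and 0.04 m and z of chip1 in the frame of tray below 0.06 m)) and (distance between chip2 and beaker_in below 0.052 m or (x of chip2 in the frame of tray between -0.14 and 0.14 m and y of chip2 in the frame of tray between -0.04 and 0.04 m and z of chip2 in the frame of tray below 0.06 m)) and (distance between chip3 and beaker_in below 0.052 m or (x of chip3 in the frame of tray between -0.14 and 0.14 m and y of chip3 in the frame of tray between -0.04 and 0.04 m and z of chip3 in the frame of tray below 0.06 m)) and (distance between chip4 and beaker_in below 0.052 m or (x of chip4 in the frame of tray between -0.14 and 0.14 m and y of chip4 in the frame of tray between -0.04 and 0.04 m and z of chip4 in the frame of tray below 0.06 m)) and (distance between chip5 and beaker_in below 0.052 m or (x of chip5 in the frame of tray between -0.14 and 0.14 m and y of chip5 in the frame of tray between -0.04 and 0.04 m and z of chip5 in the frame of tray below 0.06 m)) and horizontal distance between scoop and rest_seat below 0.016 m and z of scoop in the frame of rest_seat below 0.004 m and angle between scoop's own z axis and vertical below 0.08 rad and angle between the x axis of scoop and the x axis of rest, either way round below 0.25 rad and x of scoop_grip in the frame of rest between -0.135 and -0.09 m and linear speed of scoop below 0.02 m/s and angle between beaker's own z axis and vertical below 0.1 rad and distance of beaker from where it was at the start of the episode below 0.03 m); the robot touches nothing.
It fails at once if the gripper's fingers touch a chip (contact force between the fingers and chip1 above 0.3 N or contact force between the fingers and chip2 above 0.3 N or contact force between the fingers and chip3 above 0.3 N or contact force between the fingers and chip4 above 0.3 N or contact force between the fingers and chip5 above 0.3 N).
It fails at once if the large beaker is knocked over or pushed more than 40 mm (angle between beaker's own z axis and vertical above 0.5 rad or distance of beaker from where it was at the start of the episode above 0.04 m).
It fails at once if another beaker, bottle, the marker or the bung is moved more than 30 mm or knocked over (distance of any of beaker_b, beaker_c, beaker_d, reagent, bluecap, marker, bung from where it was at the start of the episode above 0.03 m or angle between any of beaker_b, beaker_c, beaker_d, reagent, bluecap, marker, bung's own z axis and vertical above 0.5 rad).
It also fails if it takes over 64 s, if anything falls off the work surface, if the arm or the gripper's body presses on something with over 40 N, if the wrist force passes 120 N, or if a joint passes its speed limit or range.

### The arm

A 6-joint arm with a two-finger parallel gripper is mounted at the origin on the work surface. World frame = base frame: x ahead of the robot, y to its left, z up, the work surface at z = 0. Lengths are in m, angles in rad, forces in N, time in s.
With the tool pointing down it reaches from about 0.35 to 0.85 m from the base axis. Payload 8.1 kg.
Tool frame: the origin (TCP) lies on the centre line of the jaws, within the pads' length; the fingertips stand 17 mm ahead of it and the grasp point (between the pads) lies 2 mm behind it; z points along the fingers, y is the line along which they close (so a half turn about z gives the same grasp; the last joint's range is limited). The gripper opens to 93 mm and grips with 3 to 60 N. Pads are 15 mm wide; open, the fingers measure 128 mm over their backs; the gripper's body (75 mm by 188 mm) begins 65 mm behind the grasp point.
Start: joints at [1.113, 0.13, 1.488, -0, 1.523, -0.085], TCP at [0.219, 0.559, 0.211] pointing down, gripper open.
Joint ranges: [-2.96, 2.96], [-0.89, 2.26], [0.02, 2.5], [-1.34, 4.48], [0, 2.73], [-2.66, 2.66]. Speed limits (rad/s): [2.39, 2.39, 2.79, 3.14, 3.14, 3.14].

### API

Orientations are given as a rotation vector (axis times angle).
In Python, from plant import telemetry, viewer, order gives the robot as it stands.
- The arm moves only by the tool send_rows, never from a script. Its argument "plan" is a list that holds one entry, the list of rows, each a list of 5 numbers: the closure, from -1 (fully open) to 1 (shut), then the shift along the world's x, y, z normalised to -1 to 1, where 1 is 0.2 m, then the turn about the world's z normalised to -1 to 1, where 1 is 60 degrees. A call has 1 to 20 rows; each row is the pose to reach, as a shift and turn from the pose commanded when the call began; what a row does not reach only later rows make up. A row lasts 1/12 s, in which the tool goes at most 41.7 mm and 7.16 degrees, less where a joint would pass 70% of its speed; a pose out of reach is approached as far as the arm can. A call with a number of a shift or a turn outside -1 to 1 is refused whole. A call with a gripper value outside its range is refused whole. The fingers move at their own pace and stop on an object; "force" is the grip in N (left out, the last holds). Time passes only in rows, so rows that repeat a pose let the fingers close. It gives the time, the measured TCP pose, the force, the opening and the grip force at its end, in the units of the state.
- telemetry.read_state(): the state, without advancing time (a new reading comes with each control period).
- viewer.read_camera(name): name is "side" or "top" or "wrist"; returns (picture, depth): 420x560x3 uint8, blue, green, red; 420x560 float32, m along the optical axis (not along the pixel's ray), 0 where there is no reading.
- viewer.calibration(name): a dict with "camera_matrix" (3x3 intrinsics, pixels), "extrinsics" (4x4, takes a point from camera to world coordinates); the wrist camera has in their place "hand_eye" (4x4, takes a point from camera to tool coordinates, whose origin is the TCP and whose axes are the flange's). Camera axes: x right, y up, looking along -z (the intrinsics and any distortion apply to the point x, -y, -z); pixel columns grow to the right and rows downward; lengths in m; the calibration is good to about 2 mm. A picture is of the moment at which its call begins: read the wrist's pose just before it. calibration takes no time and is no camera call.
- order.close_job(): hands the job in; it is judged then, once.
The state is a dict: "t": time; "q": joint angles; "dq": joint speeds; "joint_torque": joint torques, N m; "tool_pos": TCP position; "orientation": TCP orientation; "force": force on the tool from outside, world axes, zero at the start; "wrist_torque": the same for the moment, N m; "opening": finger opening in m; "gripper_force": force on a finger pad.
Only numpy, scipy, OpenCV 4.12 (cv2) and the standard library are available. Lean on these libraries where they do the work, as an engineer would, in place of code of your own. Each camera call takes 0.05 s, during which the arm holds its last target. There are 200 camera calls.

## Working session

There is one attempt and no reset: what is moved stays moved. The work goes in short steps, Python scripts to look and compute and a tool call to move; the robot and the scene stay as the last step left them, time stands still between calls to the robot, and variables do not carry over. Pictures are saved under pics/ and viewed, at most 10 in all, crops included, and the job is handed in when it is done.

Besides the shell and the picture viewer there is one more tool, called after "Call:" as name([rows], argument=value, ...), one row to a line, values as JSON. send_rows: Moves the arm, as the interface text tells. Scaled input: -1 to 1 covers 0.2 m each way for a shift and 60 degrees each way for a turn. Its arguments: {"type":"object","properties":{"plan":{"type":"array"},"force":{"type":"number"}},"required":["plan"]}

```bash
mkdir -p pics; ls; cat > h.py <<'E'
import numpy as np,cv2
from plant import telemetry,viewer,order
from scipy.spatial.transform import Rotation as R
def cam(n):
    s=telemetry.read_state(); im,d=viewer.read_camera(n); c=viewer.calibration(n)
    K=np.array(c["camera_matrix"])
    if n=="wrist":
        T=np.eye(4);T[:3,:3]=R.from_rotvec(s["orientation"]).as_matrix();T[:3,3]=s["tool_pos"];E=T@np.array(c["hand_eye"])
    else: E=np.array(c["extrinsics"])
    return im,d,K,E,c
def cloud(d,K,E):
    v,u=np.mgrid[:d.shape[0],:d.shape[1]]
    P=np.stack([(u-K[0,2])/K[0,0]*d,-(v-K[1,2])/K[1,1]*d,-d],-1)
    return P@E[:3,:3].T+E[:3,3]
E
python3 - <<'E'
from h import *
for n in("top","side"):
    im,d,K,E,c=cam(n); cv2.imwrite(f"pics/{n}0.png",im); np.savez(f"{n}0.npz",im=im,P=cloud(d,K,E),d=d)
    print(n,c,(d==0).mean())
print(telemetry.read_state())
E
```

```text
pics
top {'camera_matrix': array([[434.6334126 ,   0.        , 278.50779603],
       [  0.        , 434.6334126 , 207.97761467],
       [  0.        ,   0.        ,   1.        ]]), 'extrinsics': array([[ 0.05605083,  0.97342269, -0.22205082,  0.36956761],
       [-0.99842677,  0.0543107 , -0.01393996,  0.03186734],
       [-0.00150974,  0.22248283,  0.97493544,  1.18143521],
       [ 0.        ,  0.        ,  0.        ,  1.        ]])} 0.00405187074829932
side {'camera_matrix': array([[457.17581391,   0.        , 278.6281072 ],
       [  0.        , 457.17581391, 210.6422986 ],
       [  0.        ,   0.        ,   1.        ]]), 'extrinsics': array([[ 0.86072463,  0.34711093, -0.37238034,  0.23173988],
       [-0.50890438,  0.56799028, -0.64684107, -0.64998095],
       [-0.01301719,  0.74625803,  0.6655295 ,  0.77791451],
       [ 0.        ,  0.        ,  0.        ,  1.        ]])} 0.004238945578231293
{'t': 0.1, 'q': array([ 1.11260210e+00,  1.31084272e-01,  1.48920156e+00, -1.81258130e-05,
        1.52298408e+00, -8.54396236e-02]), 'dq': array([ 0.00071526, -0.0018434 , -0.00352912, -0.00035762,  0.00103501,
        0.00059387]), 'joint_torque': array([ 1.62059612e-03, -5.61338317e+01, -4.93098593e+01,  7.71680684e-02,
        2.89108517e-02, -2.64419816e-05]), 'tool_pos': array([0.21827929, 0.55831118, 0.21017605]), 'orientation': array([-5.82055852e-01, -3.08676032e+00,  2.54518361e-03]), 'force': array([-0.24829066,  0.08739693,  0.10067919]), 'wrist_torque': array([-0.01701674, -0.00498811, -0.01884498]), 'gripper_force': 0.0, 'opening': 0.09291532619549978}
```

View pics/top0.png

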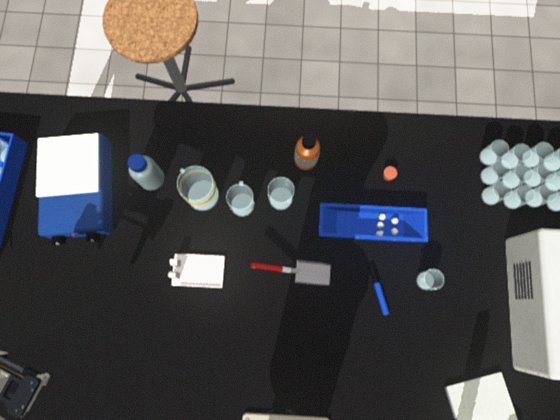

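View pics/side0.png

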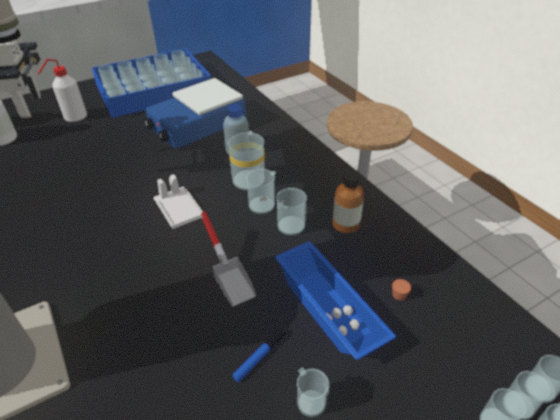

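```bash
python3 - <<'E'
from h import *
def rect(p): 
    r=cv2.minAreaRect((p[:,:2]*1000).astype(np.float32)); return np.round(r[0],1),np.round(r[1],1),round(r[2],1)
for n in("top","side"):
    f=np.load(f"{n}0.npz");im=f["im"];P=f["P"];d=f["d"]
    hsv=cv2.cvtColor(im,cv2.COLOR_BGR2HSV);H,S,V=[hsv[...,i].astype(int) for i in range(3)]
    ok=d>0;X,Y,Z=P[...,0],P[...,1],P[...,2]
    work=ok&(X>.25)&(X<.75)&(Y>-.45)&(Y<.4)
    print(n,"bench z",np.median(Z[work&(V<40)]))
    m=work&(H>105)&(H<125)&(S>150)&(V>60)&(Y<.0)&(X>.42)
    print("tray rim",rect(P[m&(Z>.042)&(Z<.056)]), "all",rect(P[m]), "floor z",np.percentile(Z[m],[5,50]))
    red=work&((H<6)|(H>172))&(S>150)&(V>60)&(X<.5)&(Y>0)
    p=P[red]; print("red",rect(p),np.round(p.mean(0),4),p[:,2].min(),p[:,2].max(),len(p))
    bowl=work&(Y<.07)&(Y>-.13)&(X>.33)&(X<.46)&(S<60)&(V>70)
    p=P[bowl];print("bowl",rect(p),np.median(p[:,2]),len(p))
    w=work&(S<40)&(V>130)&(Y>.12)&(Y<.35)&(X>.3)&(X<.47)
    p=P[w&(Z<.03)];print("rest pan",rect(p),np.percentile(p[:,2],[5,50,95]));
    q=P[w&(Z>.04)&(Z<.07)];print("upright",rect(q) if len(q)>3 else q, len(q))
    ye=work&(H>18)&(H<35)&(S>90)&(V>80)&(X>.45)
    p=P[ye];print("yellow",rect(p),p[:,2].min(),p[:,2].max(),len(p))
    A=np.c_[2*p[:,:2],np.ones(len(p))];s=np.linalg.lstsq(A,(p[:,:2]**2).sum(1),rcond=None)[0];print(" circ",s[:2],np.sqrt(s[2]+s[:2]@s[:2]))
    ch=(work&(S<90)&(V>110)&(X>.42)&(X<.56)&(Y<-.05)&(Y>-.35)&(Z<.04)&(Z>.002)).astype(np.uint8)
    k,l,st,c=cv2.connectedComponentsWithStats(ch)
    for i in range(1,k):
        if st[i,4]>12: q=P[l==i]; print("chip",np.round(c[i]),st[i,4],np.round(q.mean(0),4),np.round(q.min(0),3),np.round(q.max(0),3))
E
```

```text
top bench z 0.0007218162882054457
tray rim (array([ 605.4, -204.4]), array([ 92. , 287.4]), 0.1) all (array([ 542.6, -214.7]), array([244.7, 305.2]), 1.2) floor z [0.0008848  0.01695187]
red (array([469.1,  74.6]), array([84.7, 11.2]), 87.8) [0.4682 0.0698 0.0659] -0.003934320547655856 0.09851159208375715 173
bowl (array([447.4, -51.6]), array([24.9, 92.6]), 0.1) 0.0037015422717705526 323
rest pan (array([440.1, 261.3]), array([ 59.2, 149.8]), 0.1) [0.00131433 0.00677738 0.01298562]
upright (array([451.1, 312.6]), array([38.1, 18.7]), 1.4) 76
yellow (array([653.4, 257.3]), array([ 66.8, 100. ]), 35.0) -0.002892527069546791 0.09367051291612238 62
 circ [0.66817731 0.26538135] 0.04916541366111383
chip [320. 274.] 249 [ 0.4626 -0.0724  0.0051] [ 0.436 -0.097  0.002] [ 0.491 -0.05   0.028]
chip [420. 282.] 67 [ 0.4557 -0.334   0.0249] [ 0.438 -0.348  0.003] [ 0.48  -0.328  0.04 ]
side bench z -0.000607995116609028
tray rim (array([ 602.4, -205.5]), array([288. ,  93.6]), 89.8) all (array([ 611.6, -195.5]), array([312.2, 265.5]), 50.4) floor z [0.00114555 0.02290271]
red (array([467.7,  86.4]), array([113.4,  15. ]), 84.3) [0.4647 0.0645 0.0721] -0.0012341302356813078 0.09303256318230702 190
bowl (array([445.8, -32.2]), array([ 28.4, 136.9]), 0.0) 0.003075703775501093 598
rest pan (array([439.4, 258.2]), array([ 61. , 148.2]), 0.2) [0.00237099 0.00535473 0.01177665]
upright (array([448.9, 309.9]), array([41.8, 23. ]), 4.6) 74
yellow (array([671.2, 295.9]), array([165.5, 103.7]), 61.0) -0.0016560533564190516 0.0945661033711257 174
 circ [0.67697859 0.29657977] 0.07952247862120819
chip [241. 289.] 87 [ 0.4691 -0.0713  0.003 ] [ 0.453 -0.092  0.002] [ 0.485 -0.05   0.005]
chip [234. 292.] 26 [ 0.4507 -0.0717  0.0029] [ 0.441 -0.082  0.002] [ 0.461 -0.061  0.005]
chip [314. 389.] 161 [ 0.4735 -0.3421  0.0128] [ 0.455 -0.35   0.002] [ 0.482 -0.332  0.04 ]
```

```bash
python3 - <<'E'
from h import *
def rect(p): 
    r=cv2.minAreaRect((p[:,:2]*1000).astype(np.float32)); return np.round(r[0],1),np.round(r[1],1),round(r[2],1)
for n in("top","side"):
    f=np.load(f"{n}0.npz");im=f["im"];P=f["P"];d=f["d"]
    hsv=cv2.cvtColor(im,cv2.COLOR_BGR2HSV);H,S,V=[hsv[...,i].astype(int) for i in range(3)]
    X,Y,Z=P[...,0],P[...,1],P[...,2];ok=d>0
    B=lambda a,b,c,e:ok&(X>a)&(X<b)&(Y>c)&(Y<e)
    m=B(.5,.7,-.4,-.03)&(H>105)&(H<125)&(S>150)
    p=P[m&(Z>.044)&(Z<.056)];print(n,"tray rim",rect(p),len(p))
    b=B(.4,.56,-.15,.25)&(S<90)&(V>60)&(Z<.045)
    p=P[b&(Y<.02)];print("bowl",rect(p),np.percentile(p[:,2],[5,50,95]),len(p))
    red=B(.4,.56,-.1,.25)&((H<8)|(H>172))&(S>130)&(Z>.03)
    p=P[red]; c=p.mean(0);u,s,v=np.linalg.svd(p-c);print("red",rect(p),np.round(c,4),v[0],len(p))
    w=B(.38,.54,.14,.38)&(S<60)&(V>100)
    p=P[w&(Z<.03)&(Z>.003)];print("pan",rect(p),np.percentile(p[:,2],[5,50,95]))
    p=P[w&(Z>.05)];print("upr",rect(p),p[:,2].max(),len(p)); print(np.round(p[::6],3).tolist())
    p=P[B(.55,.8,.1,.36)&(Z>.115)&(Z<.13)];print("beaker rim",rect(p),len(p))
    A=np.c_[2*p[:,:2],np.ones(len(p))];s=np.linalg.lstsq(A,(p[:,:2]**2).sum(1),rcond=None)[0];print(" circ",s[:2],np.sqrt(s[2]+s[:2]@s[:2]))
    ch=(B(.56,.65,-.34,-.07)&(S<110)&(V>90)&(Z<.04)).astype(np.uint8)
    k,l,st,c=cv2.connectedComponentsWithStats(ch)
    for i in range(1,k):
        if st[i,4]>5: q=P[l==i]; print("chip",np.round(c[i]),st[i,4],np.round(q.mean(0),4),np.round(q[:,2].max(),3))
    for nm,a in dict(b=(.5,.7,-.05,.22),reag=(.65,.85,-.1,.1)).items():
        p=P[B(*a)&(Z>.08)];print(nm,rect(p) if len(p) else 0, p[:,2].max() if len(p) else 0,len(p))
E
```

```text
top tray rim (array([ 605.4, -204.4]), array([ 92. , 287.4]), 0.1) 1082
bowl (array([465.2, -40. ]), array([121.1,  62.4]), 84.4) [-0.00048512  0.00364875  0.03531048] 839
red (array([469.4,  70.4]), array([76.3, 12.5]), 88.4) [0.4687 0.0708 0.0772] [-0.03450184 -0.88569576 -0.46298234] 161
pan (array([453.9, 261. ]), array([ 89.8, 149.4]), 0.9) [0.00369634 0.00705697 0.01372864]
upr (array([454.3, 312.6]), array([17.9, 44.6]), 89.6) 0.06295251387136203 75
[[0.475, 0.32, 0.057], [0.477, 0.304, 0.051], [0.473, 0.307, 0.057], [0.471, 0.31, 0.054], [0.468, 0.315, 0.056], [0.465, 0.315, 0.053], [0.463, 0.308, 0.051], [0.442, 0.314, 0.057], [0.439, 0.319, 0.057], [0.44, 0.304, 0.055], [0.437, 0.308, 0.058], [0.434, 0.313, 0.058], [0.432, 0.309, 0.054]]
beaker rim (array([666.1, 263. ]), array([91.6, 89.8]), 2.1) 224
 circ [0.66492141 0.26251756] 0.044149226138773943
chip [381. 220.] 89 [ 0.6167 -0.2329  0.016 ] 0.027
chip [394. 221.] 46 [ 0.6171 -0.27    0.0148] 0.023
chip [394. 231.] 41 [ 0.589  -0.2681  0.0168] 0.025
chip [379. 232.] 29 [ 0.5818 -0.228   0.0197] 0.027
b (array([653.3, 1
[... 540 characters left out ...]
451.1, 310. ]), array([43.8, 23.3]), 4.6) 0.05760651269044759 49
[[0.468, 0.323, 0.053], [0.469, 0.31, 0.058], [0.471, 0.307, 0.056], [0.471, 0.3, 0.057], [0.469, 0.304, 0.052], [0.438, 0.315, 0.054], [0.436, 0.31, 0.055], [0.436, 0.301, 0.057], [0.431, 0.305, 0.051]]
beaker rim (array([661.4, 261.9]), array([93.9, 91.4]), 83.2) 245
 circ [0.66144016 0.2612581 ] 0.04420200704382071
chip [341. 312.] 203 [ 0.6105 -0.2343  0.0135] 0.023
chip [354. 324.] 91 [ 0.616  -0.2712  0.0131] 0.022
chip [343. 329.] 61 [ 0.5883 -0.2717  0.0161] 0.022
b (array([651.2, 113.3]), array([ 83.4, 213.5]), 5.7) 0.1258810131716035 638
reag (array([729. ,  11.5]), array([ 73.9, 192.5]), 62.5) 0.15159905064708812 951
```

Call:
send_rows([
  [[-1, 0.62, -1, 0, -1], [-1, 0.62, -1, 0, -1], [-1, 0.62, -1, 0, -1], [-1, 0.62, -1, 0, -1], [-1, 0.62, -1, 0, -1], [-1, 0.62, -1, 0, -1], [-1, 0.62, -1, 0, -1], [-1, 0.62, -1, 0, -1], [-1, 0.62, -1, 0, -1]],
])

```text
t: 0.85
tool_pos: [0.3428, 0.3579, 0.2108]
orientation: [-2.059, -2.373, 0.001]
force: [-0.1, 0.3, 0.7]
opening: 0.0932
gripper_force: 0.0
```

Call:
send_rows([
  [[-1, 0.62, -1, 0, -0.19], [-1, 0.62, -1, 0, -0.19], [-1, 0.62, -1, 0, -0.19], [-1, 0.62, -1, 0, -0.19], [-1, 0.62, -1, 0, -0.19], [-1, 0.62, -1, 0, -0.19]],
])

```text
t: 1.35
tool_pos: [0.4676, 0.1556, 0.2108]
orientation: [2.275, 2.165, -0.001]
force: [0.2, -0.4, -0.3]
opening: 0.0934
gripper_force: 0.0
```

Call:
send_rows([
  [[-1, 0, -0.45, 0, 0], [-1, 0, -0.45, 0, 0], [-1, 0, -0.45, 0, 0], [-1, 0, -0.45, 0, 0]],
])

```text
t: 1.68
tool_pos: [0.4664, 0.0664, 0.2108]
orientation: [-2.279, -2.162, 0.001]
force: [0.1, 0.2, -0.2]
opening: 0.0928
gripper_force: 0.0
```

```bash
python3 - <<'E'
from h import *
s=telemetry.read_state();r=R.from_rotvec(s["orientation"]).as_matrix();print(s["tool_pos"],np.degrees(np.arctan2(r[1,1],r[0,1])),s["q"],s["t"])
im,d,K,E,c=cam("wrist");cv2.imwrite("pics/w1.png",im);print(c)
P=cloud(d,K,E);hsv=cv2.cvtColor(im,cv2.COLOR_BGR2HSV);H,S,V=[hsv[...,i].astype(int) for i in range(3)]
m=((H<8)|(H>172))&(S>130)&(P[...,2]>.03)&(d>0)
p=P[m]
if len(p)>5:
    c0=(p[:,:].min(0)+p.max(0))/2;u,sv,v=np.linalg.svd(p-p.mean(0),full_matrices=False);print(c0,p.mean(0),v[0],len(p),p.min(0),p.max(0))
f=np.load("top0.npz");P=f["P"];X,Y,Z=P[...,0],P[...,1],P[...,2]
for z0,z1 in((.14,.158),(.08,.1)):
    l=((Z>z0)&(Z<z1)&(X>.5)&(X<.85)&(Y>-.45)&(Y<.42)).astype(np.uint8);k,L,st,cc=cv2.connectedComponentsWithStats(l)
    for i in range(1,k):
        if st[i,4]>15:q=P[L==i];print(z0,np.round((q.min(0)+q.max(0))/2,3),np.round(np.ptp(q,axis=0),3))
E
```

```text
[0.46639254 0.0663733  0.21078504] -3.0163752834153774 [ 3.27962529e-02 -2.24497374e-01  1.83259682e+00 -4.04417882e-04
  1.53409541e+00  8.54567656e-02] 1.6833
{'camera_matrix': array([[376.84426832,   0.        , 283.15222693],
       [  0.        , 376.84426832, 212.25729289],
       [  0.        ,   0.        ,   1.        ]]), 'hand_eye': array([[ 1.14359668e-04,  9.56306915e-01,  2.92364622e-01,
         8.21619025e-02],
       [ 9.99999983e-01, -6.66680513e-05, -1.73087111e-04,
         4.76712355e-04],
       [-1.46033021e-04,  2.92364637e-01, -9.56306906e-01,
        -1.73311060e-01],
       [ 0.00000000e+00,  0.00000000e+00,  0.00000000e+00,
         1.00000000e+00]])}
[0.47018559 0.07084855 0.07531512] [0.47018469 0.07611964 0.0793131 ] [0.0325077 0.9079794 0.4177519] 1182 [0.46300099 0.03077711 0.05407064] [0.47737018 0.11092    0.0965596 ]
0.14 [ 0.786 -0.019  0.148] [0.036 0.033 0.014]
0.14 [0.707 0.405 0.144] [0.043 0.029 0.008]
0.08 [ 0.773 -0.019  0.09 ] [0.036 0.065 0.02 ]
0.08 [0.703 0.397 0.09 ] [0.065 0.042 0.02 ]
0.08 [0.678 0.269 0.09 ] [0.061 0.074 0.02 ]
0.08 [0.668 0.044 0.088] [0.07  0.068 0.017]
0.08 [0.65  0.251 0.09 ] [0.062 0.069 0.02 ]
0.08 [0.647 0.151 0.089] [0.075 0.069 0.018]
```

View pics/w1.png

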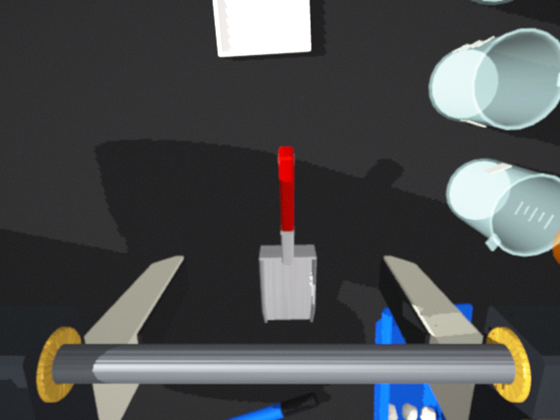

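Call:
send_rows([
  [[-1, 0.015, 0.025, -0.71, 0], [-1, 0.015, 0.025, -0.71, 0], [-1, 0.015, 0.025, -0.71, 0], [-1, 0.015, 0.025, -0.71, 0], [-1, 0.015, 0.025, -0.71, 0], [1, 0.015, 0.025, -0.71, 0], [1, 0.015, 0.025, -0.71, 0], [1, 0.015, 0.025, -0.71, 0], [1, 0.015, 0.025, -0.71, 0], [1, 0.015, 0.025, -0.71, 0], [1, 0.015, 0.025, -0.71, 0], [1, 0.015, 0.025, -0.71, 0]],
], force=60)

```text
t: 2.73
tool_pos: [0.4699, 0.0737, 0.0697]
orientation: [2.274, 2.167, 0.001]
force: [0.1, -0.9, 0.4]
opening: 0.0504
gripper_force: 0.0
```

Call:
send_rows([
  [[1, 0, 0, 0, 0], [1, 0, 0, 0, 0], [1, 0, 0, 0, 0], [1, 0, 0, 0, 0], [1, 0, 0, 0, 0], [1, 0, 0, 0, 0], [1, 0, 0, 0, 0], [1, 0, 0, 0, 0], [1, 0, 0, 0, 0], [1, 0, 0, 0, 0]],
])

```text
t: 3.57
tool_pos: [0.4695, 0.0738, 0.0691]
orientation: [-2.274, -2.167, 0.0]
force: [0.0, -1.0, -1.0]
opening: 0.0103
gripper_force: 60.0
```

Call:
send_rows([
  [[1, 0, 0, 0.1, 0], [1, 0, 0, 0.3, 0], [1, 0, 0, 0.5, 0], [1, 0, 0, 0.5, 0], [1, 0, 0, 0.5, 0]],
])

```text
t: 3.98
tool_pos: [0.4717, 0.074, 0.1723]
orientation: [2.271, 2.165, 0.007]
force: [0.5, 1.1, -1.6]
opening: 0.0103
gripper_force: 60.0
```

```bash
cat >> h.py <<'E'
def red_pitch(n="wrist"):
    im,d,K,E,c=cam(n);P=cloud(d,K,E);hsv=cv2.cvtColor(im,cv2.COLOR_BGR2HSV);H,S,V=[hsv[...,i].astype(int) for i in range(3)]
    tp=telemetry.read_state()["tool_pos"]
    m=((H<8)|(H>172))&(S>130)&(d>0)&(np.linalg.norm(P-tp,axis=-1)<.1)
    p=P[m];v=np.linalg.svd(p-p.mean(0),full_matrices=False)[2][0];v=v*np.sign(v[2])
    return im,P,np.degrees(np.arcsin(v[2])),p
E
python3 - <<'E'
from h import *
for n in("side","top","wrist"):
    im,P,a,p=red_pitch(n);cv2.imwrite(f"pics/{n}2.png",im);print(n,a,len(p),p.mean(0))
    if n=="side":
        tp=telemetry.read_state()["tool_pos"];print(tp)
        hsv=cv2.cvtColor(im,cv2.COLOR_BGR2HSV)
        m=(hsv[...,1]<90)&(hsv[...,2]>60)&(abs(P[...,0]-tp[0])<.04)&(P[...,1]<tp[1]-.06)&(P[...,1]>tp[1]-.19)&(P[...,2]>.06)
        q=P[m];print("bowl",len(q),q.min(0),q.max(0));lo=q
        fl=q[np.argsort(q[:,1])];print(np.round(fl[::max(1,len(fl)//14)],3).tolist())
print(telemetry.read_state()["opening"])
E
```

```text
side 33.20435228421517 138 [0.46799329 0.05730902 0.17124301]
[0.47015944 0.0738858  0.16989447]
bowl 3196 [ 0.43017555 -0.09518639  0.0864881 ] [0.51014964 0.01382153 0.57614923]
[[0.479, -0.095, 0.094], [0.464, -0.076, 0.096], [0.487, -0.059, 0.096], [0.437, -0.041, 0.119], [0.437, -0.023, 0.1], [0.487, -0.006, 0.113], [0.486, -0.003, 0.113], [0.442, 0.005, 0.549], [0.433, 0.006, 0.532], [0.442, 0.007, 0.57], [0.492, 0.008, 0.546], [0.5, 0.008, 0.54], [0.508, 0.009, 0.554], [0.47, 0.01, 0.508], [0.46, 0.013, 0.138]]h.py:19: RuntimeWarning: Mean of empty slice.
  p=P[m];v=np.linalg.svd(p-p.mean(0),full_matrices=False)[2][0];v=v*np.sign(v[2])
  ret = um.true_divide(
Traceback (most recent call last):
  File "h.py", line 19, in red_pitch
    p=P[m];v=np.linalg.svd(p-p.mean(0),full_matrices=False)[2][0];v=v*np.sign(v[2])
             ~~~~~~~~~~~~~~~~~~~~~~~~~~~~~~~~~~~~~~~~~~~~~~~~~^^^
IndexError: index 0 is out of bounds for axis 0 with size 0
```

View pics/side2.png

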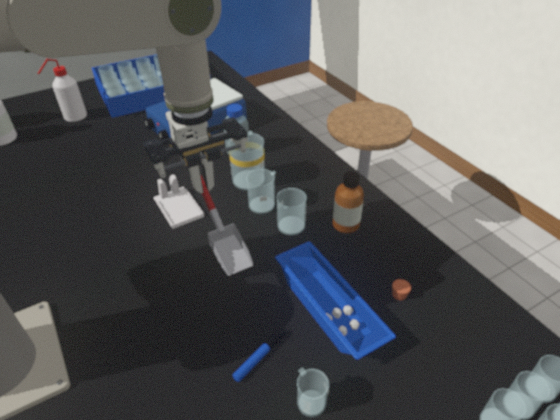

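```bash
python3 - <<'E'
from h import *
im,d,K,E,c=cam("wrist");cv2.imwrite("pics/w3.png",im);P=cloud(d,K,E)
tp=telemetry.read_state()["tool_pos"];print(tp)
hsv=cv2.cvtColor(im,cv2.COLOR_BGR2HSV);H,S,V=[hsv[...,i].astype(int) for i in range(3)]
Q=P-tp
red=((H<8)|(H>172))&(S>130)&(d>0)&(np.abs(Q).max(-1)<.1);p=Q[red];print("red",len(p),p.min(0),p.max(0))
m=(d>0)&(np.abs(Q[...,0])<.045)&(Q[...,1]<-.03)&(Q[...,1]>-.2)&(Q[...,2]>-.12)&(Q[...,2]<0.02)&(S<100)
q=Q[m];print(len(q))
for y in np.arange(-.2,-.03,.008):
    k=q[(q[:,1]>=y)&(q[:,1]<y+.008)]
    if len(k): c=k[abs(k[:,0])<.012]; print(round(y,3),len(k),np.round(k[:,0].min(),3),np.round(k[:,0].max(),3),"z",np.round(np.percentile(k[:,2],[2,98]),3),"mid",np.round(np.median(c[:,2]),3) if len(c) else 0)
E
```

```text
[0.4684811  0.07381105 0.16751867]
red 2901 [-0.00606743 -0.04211729 -0.01661259] [0.00853963 0.03729926 0.02933637]
1547
-0.168 199 -0.025 0.011 z [-0.081 -0.079] mid -0.08
-0.16 288 -0.023 0.011 z [-0.081 -0.078] mid -0.079
-0.152 292 -0.023 0.011 z [-0.08  -0.077] mid -0.078
-0.144 153 -0.021 0.01 z [-0.079 -0.076] mid -0.078
-0.08 173 -0.012 0.007 z [-0.072 -0.042] mid -0.053
-0.072 76 -0.008 0.004 z [-0.035 -0.03 ] mid -0.032
-0.064 115 -0.007 0.004 z [-0.03  -0.025] mid -0.027
-0.056 124 -0.007 0.005 z [-0.025 -0.019] mid -0.022
-0.048 127 -0.007 0.005 z [-0.02  -0.015] mid -0.017
```

View pics/w3.png

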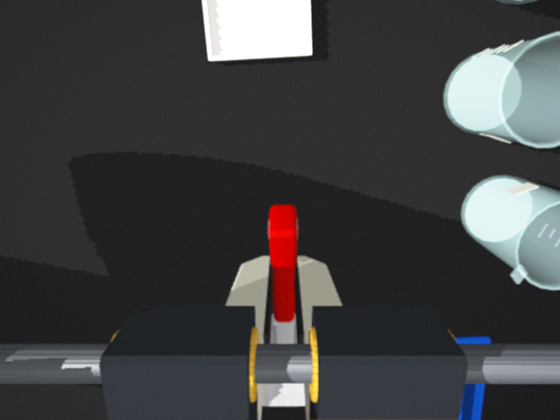

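Call:
send_rows([
  [[1, 0.1, -0.1, 0, 0.04], [1, 0.25, -0.22, 0, 0.04], [1, 0.4, -0.35, 0, 0.04], [1, 0.55, -0.47, 0, 0.04], [1, 0.65, -0.55, 0, 0.04], [1, 0.68, -0.58, 0, 0.04], [1, 0.68, -0.58, 0, 0.04], [1, 0.68, -0.58, 0, 0.04], [1, 0.68, -0.58, 0, 0.04]],
])

```text
t: 4.88
tool_pos: [0.6041, -0.0412, 0.168]
orientation: [-2.226, -2.214, 0.002]
force: [-0.4, -0.4, -2.2]
opening: 0.0106
gripper_force: 60.0
```

```bash
cat > st.py <<'E'
from h import *
s=telemetry.read_state();r=R.from_rotvec(s["orientation"]).as_matrix();print(s["t"],s["tool_pos"],np.degrees(np.arctan2(r[1,1],r[0,1])),s["force"])
im,d,K,E,c=cam("wrist");P=cloud(d,K,E);Q=P-s["tool_pos"]
q=Q[(d>0)&(abs(Q[...,0])<.03)&(Q[...,1]<-.04)&(Q[...,1]>-.075)&(Q[...,2]>-.06)&(Q[...,2]<.0)]
if len(q)>20: print("handle deg",np.degrees(np.arctan(np.polyfit(q[:,1],q[:,2],1)[0])), "x",q[:,0].mean())
im,d,K,E,c=cam("side");P=cloud(d,K,E);hsv=cv2.cvtColor(im,cv2.COLOR_BGR2HSV);Q=P-s["tool_pos"]
m=(d>0)&(abs(Q[...,0])<.045)&(Q[...,1]<-.10)&(Q[...,1]>-.2)&(Q[...,2]>-.12)&(Q[...,2]<-.03)&(hsv[...,1]<90)&(hsv[...,2]>60)
if m.sum()>20:
    q=Q[m]
    c=q[abs(q[:,0])<.02];print("bowl rel",q.min(0),q.max(0),len(q));
    for y in np.arange(-.18,-.1,.01):
        k=c[(c[:,1]>=y)&(c[:,1]<y+.01)]
        if len(k): print(round(y,3),np.round(np.percentile(k[:,2],[5,50,95]),3))
cv2.imwrite("pics/s_last.png",im);np.save("sP.npy",P)
E
python3 st.py
```

```text
4.8833 [ 0.60412211 -0.04115057  0.1680269 ] -0.32578413363835035 [-0.41405101 -0.35836139 -2.24319157]
handle deg 39.369089529742794 x 0.0008291801519287439
bowl rel [-0.03333863 -0.16855123 -0.11904606] [ 0.0423463  -0.10004668 -0.04452575] 990
-0.17 [-0.083 -0.08  -0.078]
-0.16 [-0.082 -0.08  -0.078]
-0.15 [-0.08  -0.078 -0.076]
-0.14 [-0.08  -0.077 -0.075]
-0.13 [-0.079 -0.077 -0.075]
-0.12 [-0.078 -0.076 -0.074]
-0.11 [-0.078 -0.075 -0.073]
```

Call:
send_rows([
  [[1, 0, 0, -0.15, 0], [1, 0, 0, -0.3, 0], [1, 0, 0, -0.38, 0], [1, 0, 0, -0.42, 0], [1, 0, 0, -0.44, 0], [1, 0, 0, -0.46, 0], [1, 0, 0, -0.475, 0], [1, 0, 0, -0.475, 0]],
])

```text
t: 5.65
tool_pos: [0.6062, -0.0421, 0.0751]
orientation: [2.227, 2.214, 0.002]
force: [0.3, -0.5, -0.8]
opening: 0.0102
gripper_force: 60.0
```

```bash
python3 st.py
```

```text
5.65 [ 0.6062029  -0.04214853  0.07507057] -0.34607375098877824 [ 0.32518393 -0.50232655 -0.76481366]
handle deg 31.424891493347 x 0.0004806683511469342
bowl rel [-0.03202292 -0.19997117 -0.07539718] [ 0.0331787  -0.10008875 -0.03810538] 942
-0.18 [-0.073 -0.07  -0.067]
-0.17 [-0.072 -0.07  -0.068]
-0.16 [-0.072 -0.069 -0.067]
-0.15 [-0.072 -0.069 -0.067]
-0.14 [-0.071 -0.069 -0.067]
-0.13 [-0.071 -0.069 -0.067]
-0.12 [-0.07  -0.069 -0.066]
-0.11 [-0.071 -0.068 -0.066]
```

View pics/s_last.png

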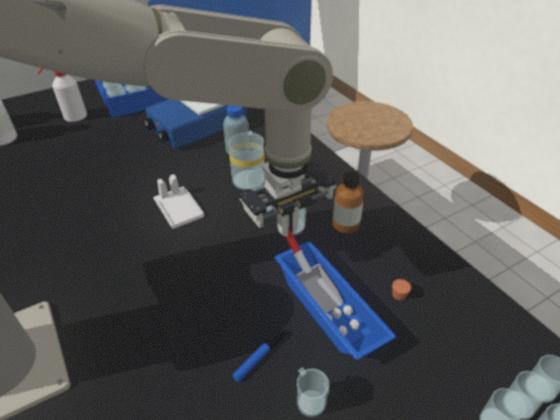

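Call:
send_rows([
  [[1, 0, -0.02, -0.01, 0], [1, 0, -0.05, -0.01, 0], [1, 0, -0.08, -0.01, 0], [1, 0, -0.11, -0.01, 0], [1, 0, -0.14, -0.01, 0], [1, 0, -0.17, -0.01, 0], [1, 0, -0.2, -0.01, 0], [1, 0, -0.23, -0.01, 0], [1, 0, -0.26, -0.01, 0], [1, 0, -0.29, -0.01, 0], [1, 0, -0.32, -0.01, 0], [1, 0, -0.35, -0.01, 0], [1, 0, -0.38, -0.01, 0], [1, 0, -0.41, -0.01, 0], [1, 0, -0.41, -0.01, 0]],
])

```text
t: 7.0
tool_pos: [0.6056, -0.1243, 0.0722]
orientation: [-2.228, -2.213, -0.002]
force: [0.2, 5.0, 1.6]
opening: 0.0105
gripper_force: 60.0
```

```bash
python3 st.py; python3 -c "
import cv2;im=cv2.imread('pics/s_last.png');from h import *
t=cam('top')[0]
a=cv2.resize(im[230:370,240:420],None,fx=3,fy=3);b=cv2.resize(t[190:260,300:440],None,fx=4,fy=4);print(a.shape,b.shape)
c=np.zeros((420+0,540,3),np.uint8);c[:,:]=a;cv2.imwrite('pics/c4.png',c)"
```

```text
7.0 [ 0.60561321 -0.12434311  0.07222311] -0.3857659036153811 [0.21534792 4.956663   1.58124732]
handle deg 26.330067775262922 x 0.0011012332622993622
bowl rel [-0.04496801 -0.19636252 -0.0759963 ] [ 0.03449946 -0.10019403 -0.03114708] 1034
-0.18 [-0.049 -0.045 -0.037]
-0.17 [-0.056 -0.05  -0.046]
-0.16 [-0.067 -0.065 -0.05 ]
-0.15 [-0.068 -0.066 -0.063]
-0.14 [-0.068 -0.066 -0.065]
-0.13 [-0.068 -0.066 -0.064]
-0.12 [-0.069 -0.066 -0.065]
-0.11 [-0.068 -0.066 -0.064]
(420, 540, 3) (280, 560, 3)
```

View pics/c4.png

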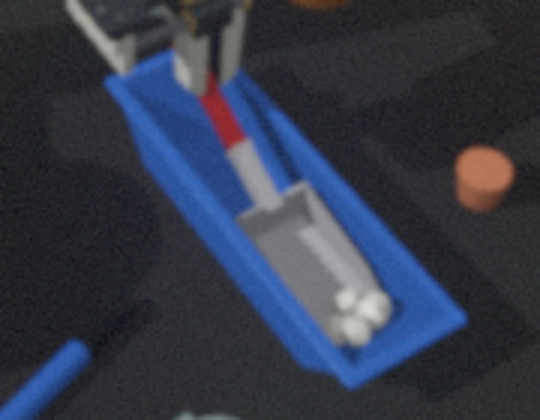

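Call:
send_rows([
  [[1, 0, -0.02, 0, 0], [1, 0, -0.04, 0.01, 0], [1, 0, -0.06, 0.02, 0], [1, 0, -0.08, 0.03, 0], [1, 0, -0.1, 0.05, 0], [1, 0, -0.12, 0.07, 0], [1, 0, -0.13, 0.09, 0], [1, 0, -0.13, 0.11, 0], [1, 0, -0.13, 0.13, 0]],
])

```text
t: 7.9
tool_pos: [0.6079, -0.1411, 0.1013]
orientation: [-2.219, -2.216, -0.017]
force: [-1.0, 32.3, 19.5]
opening: 0.0104
gripper_force: 60.0
```

```bash
python3 st.py; python3 -c "
import cv2;im=cv2.imread('pics/s_last.png')
cv2.imwrite('pics/c5.png',cv2.resize(im[230:370,240:420],None,fx=3,fy=3))"
```

```text
7.9 [ 0.60793188 -0.14114641  0.1013302 ] -0.08598749862298824 [-1.04759988 32.28071641 19.47285644]
handle deg 42.886564203034055 x 0.0006465580105564738
bowl rel [-0.04224535 -0.1914521  -0.10326937] [ 0.03158626 -0.10000851 -0.05574685] 950
-0.18 [-0.079 -0.069 -0.061]
-0.17 [-0.086 -0.067 -0.062]
-0.16 [-0.081 -0.076 -0.066]
-0.15 [-0.094 -0.081 -0.075]
-0.14 [-0.094 -0.091 -0.086]
-0.13 [-0.092 -0.089 -0.087]
-0.12 [-0.09  -0.088 -0.085]
-0.11 [-0.088 -0.086 -0.084]
```

View pics/c5.png

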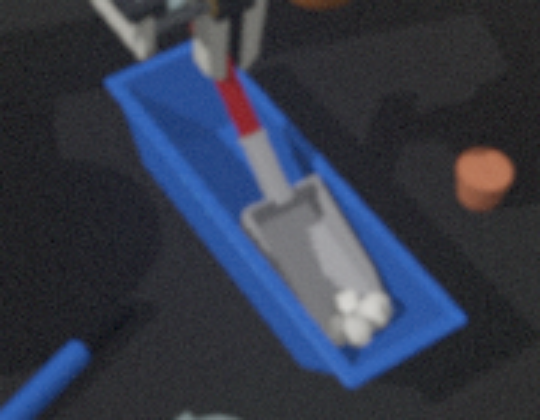

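Call:
send_rows([
  [[1, 0, 0.1, 0, 0], [1, 0, 0.22, -0.05, 0], [1, 0, 0.22, -0.1, 0], [1, 0, 0.22, -0.14, 0], [1, 0, 0.22, -0.15, 0], [1, 0, 0.22, -0.15, 0], [1, 0, 0.22, -0.15, 0], [1, 0, 0.12, -0.15, 0], [1, 0, 0.0, -0.15, 0], [1, 0, 0.0, -0.15, 0], [1, 0, 0.0, -0.15, 0]],
])

```text
t: 8.92
tool_pos: [0.6067, -0.1476, 0.0696]
orientation: [-2.226, -2.215, -0.007]
force: [-0.3, -0.8, -0.1]
opening: 0.0011
gripper_force: 0.0
```

```bash
python3 st.py; python3 -c "
import cv2;im=cv2.imread('pics/s_last.png')
cv2.imwrite('pics/c6.png',cv2.resize(im[230:370,240:420],None,fx=3,fy=3))"
```

```text
8.9167 [ 0.6067444  -0.14756871  0.06964851] -0.29714290203266097 [-0.32139298 -0.78757718 -0.08172581]
handle deg 25.822008470090214 x 0.0005333316456074344
bowl rel [-0.04401723 -0.18480175 -0.07248216] [ 0.03367057 -0.10006701 -0.03497366] 768
-0.17 [-0.053 -0.048 -0.042]
-0.16 [-0.064 -0.049 -0.042]
-0.15 [-0.063 -0.048 -0.044]
-0.14 [-0.063 -0.05  -0.044]
-0.13 [-0.065 -0.062 -0.047]
-0.12 [-0.065 -0.063 -0.061]
-0.11 [-0.066 -0.063 -0.061]
```

View pics/c6.png

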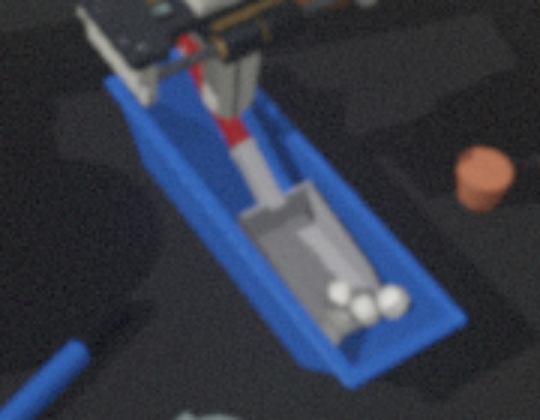

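Call:
send_rows([
  [[-1, 0, 0, 0.05, 0], [-1, 0, 0, 0.1, 0], [-1, 0, 0, 0.25, 0], [-1, 0, 0.2, 0.45, 0], [-1, 0, 0.2, 0.45, 0], [-1, 0, 0.2, 0.45, 0], [-1, 0, 0.2, 0.45, 0], [-1, 0, 0.2, 0.45, 0]],
])

```text
t: 9.68
tool_pos: [0.6046, -0.1109, 0.1566]
orientation: [-2.228, -2.213, 0.002]
force: [-0.9, -0.5, -0.5]
opening: 0.0492
gripper_force: 0.0
```

```bash
cat > m.py <<'E'
from h import *
s=telemetry.read_state();tp=s["tool_pos"];print(s["t"],tp)
for n in("wrist","side","top"):
    im,d,K,E,c=cam(n);cv2.imwrite(f"pics/m_{n}.png",im);P=cloud(d,K,E);hsv=cv2.cvtColor(im,cv2.COLOR_BGR2HSV);H,S,V=[hsv[...,i].astype(int) for i in range(3)]
    X,Y,Z=P[...,0],P[...,1],P[...,2];B=(d>0)&(X>.55)&(X<.66)
    red=B&((H<8)|(H>172))&(S>150)&(Z>.03)&(Z<.13)&(Y>-.27)&(Y<.03)
    p=P[red]
    if len(p)>10:
        v=np.linalg.svd(p-p.mean(0),full_matrices=False)[2][0];v*=np.sign(v[1]);print(n,"red",len(p),p.mean(0),p.min(0),p.max(0),"dir",v)
    b=B&(Y<-.1)&(Y>-.35)&(S<90)&(V>60)&(Z<.05)&(Z>.003)
    p=P[b]
    if len(p)>30:
        print(" grey",len(p),p.min(0),p.max(0))
        w=P[b&(V>140)&(S<50)];print(" bright",len(w))
        for y in np.arange(-.35,-.1,.015):
            k=p[(p[:,1]>=y)&(p[:,1]<y+.015)]
            if len(k)>3:print("  ",round(y,3),len(k),np.round(np.percentile(k[:,0],[3,97]),3),np.round(np.percentile(k[:,2],[5,50,95]),3))
E
python3 m.py
```

```text
9.6833 [ 0.60464725 -0.11086151  0.15660264]
wrist red 1321 [ 0.60858692 -0.11922091  0.08443452] [ 0.60348931 -0.16637815  0.06037136] [ 0.61408517 -0.08681189  0.09965143] dir [0.00279058 0.91177496 0.4106807 ]
 grey 3736 [ 0.57211856 -0.31372127  0.00304224] [ 0.65174443 -0.11585624  0.0499732 ]
 bright 3637
   -0.32 42 [0.572 0.642] [0.016 0.02  0.028]
   -0.305 235 [0.575 0.642] [0.025 0.029 0.031]
   -0.275 254 [0.584 0.634] [0.005 0.006 0.007]
   -0.26 744 [0.582 0.635] [0.005 0.006 0.013]
   -0.245 836 [0.582 0.635] [0.005 0.007 0.031]
   -0.23 293 [0.581 0.637] [0.006 0.007 0.035]
   -0.215 1186 [0.581 0.637] [0.007 0.028 0.04 ]
   -0.2 133 [0.601 0.615] [0.042 0.046 0.05 ]
   -0.155 6 [0.648 0.652] [0.047 0.049 0.049]
   -0.125 7 [0.601 0.601] [0.003 0.004 0.005]
side red 202 [ 0.60223511 -0.13112552  0.0779652 ] [ 0.59778237 -0.1679686   0.05680481] [ 0.60920776 -0.09273678  0.09827473] dir [0.01613292 0.88168756 0.47155781]
 grey 1556 [ 0.56653306 -0.31216126  0.00302489] [ 0.63980565 -0.13451366  0.04986462]
 bright 685
   -0.32 43 [0.57  0.638] [0.015 0.023 0.028]
   -0
[... 233 characters left out ...]
   -0.23 186 [0.577 0.632] [0.004 0.006 0.034]
   -0.215 320 [0.579 0.633] [0.005 0.023 0.04 ]
   -0.2 64 [0.598 0.637] [0.028 0.044 0.049]
   -0.185 25 [0.598 0.609] [0.005 0.044 0.05 ]
   -0.17 10 [0.598 0.615] [0.004 0.045 0.048]
 grey 445 [ 0.55658914 -0.32746947  0.00301977] [ 0.64898552 -0.10144902  0.04965504]
 bright 315
   -0.335 6 [0.607 0.648] [0.032 0.035 0.045]
   -0.32 7 [0.563 0.594] [0.011 0.028 0.044]
   -0.26 66 [0.591 0.635] [0.004 0.008 0.027]
   -0.245 117 [0.579 0.636] [0.004 0.008 0.032]
   -0.23 121 [0.579 0.635] [0.005 0.008 0.035]
   -0.215 103 [0.579 0.636] [0.005 0.028 0.043]
   -0.2 17 [0.603 0.625] [0.008 0.046 0.049]
   -0.11 8 [0.564 0.644] [0.005 0.016 0.043]
```

Call:
send_rows([
  [[0.48, 0.012, -0.165, 0, 0], [0.48, 0.012, -0.165, 0, 0], [0.48, 0.012, -0.165, 0, 0], [0.48, 0.012, -0.165, -0.1, 0], [0.48, 0.012, -0.165, -0.2, 0], [0.48, 0.012, -0.165, -0.3, 0], [0.48, 0.012, -0.165, -0.4, 0], [0.48, 0.012, -0.165, -0.47, 0], [0.48, 0.012, -0.165, -0.47, 0], [1, 0.012, -0.165, -0.47, 0], [1, 0.012, -0.165, -0.47, 0], [1, 0.012, -0.165, -0.47, 0], [1, 0.012, -0.165, -0.47, 0], [1, 0.012, -0.165, -0.47, 0], [1, 0.012, -0.165, -0.47, 0]],
], force=60)

```text
t: 11.08
tool_pos: [0.6088, -0.1432, 0.0654]
orientation: [2.227, 2.213, 0.002]
force: [0.6, 1.4, 4.0]
opening: 0.0085
gripper_force: 60.0
```

Call:
send_rows([
  [[1, 0, -0.01, 0.0, 0], [1, 0, -0.025, 0.01, 0], [1, 0, -0.045, 0.03, 0], [1, 0, -0.065, 0.05, 0], [1, 0, -0.085, 0.075, 0], [1, 0, -0.105, 0.1, 0], [1, 0, -0.125, 0.125, 0], [1, 0, -0.14, 0.145, 0], [1, 0, -0.14, 0.145, 0]],
])

```text
t: 11.83
tool_pos: [0.611, -0.1642, 0.0977]
orientation: [-2.223, -2.216, -0.017]
force: [-1.7, 32.7, 22.4]
opening: 0.0084
gripper_force: 60.0
```

```bash
python3 st.py; python3 m.py
```

```text
11.8333 [ 0.61100835 -0.1641557   0.09767866] -0.17741744975121182 [-1.69775026 32.71734719 22.3582663 ]
handle deg 41.55458962453584 x 0.0006676379652511318
bowl rel [-0.04332055 -0.16871452 -0.10011014] [ 0.02909781 -0.10006731 -0.05175051] 630
-0.17 [-0.098 -0.098 -0.098]
-0.15 [-0.085 -0.076 -0.067]
-0.14 [-0.091 -0.076 -0.068]
-0.13 [-0.09  -0.078 -0.071]
-0.12 [-0.09  -0.085 -0.07 ]
-0.11 [-0.088 -0.085 -0.08 ]
11.9333 [ 0.61065843 -0.16367428  0.09697718]
wrist red 1565 [ 0.61130358 -0.14761945  0.11452919] [ 0.60599141 -0.18227706  0.08651844] [ 0.61726189 -0.10920279  0.12999762] dir [0.00612686 0.83751551 0.54637919]
 grey 700 [ 0.57021168 -0.31924849  0.00303245] [ 0.64754049 -0.14236881  0.04971746]
 bright 640
   -0.32 32 [0.597 0.626] [0.014 0.016 0.029]
   -0.305 69 [0.598 0.622] [0.022 0.024 0.026]
   -0.275 169 [0.603 0.62 ] [0.013 0.014 0.015]
   -0.26 294 [0.604 0.619] [0.015 0.016 0.018]
   -0.245 36 [0.572 0.619] [0.014 0.018 0.019]
   -0.23 22 [0.57  0.576] [0.003 0.004 0.021]
   -0.215 34 [0.576 0.646] [0.003 0.004 0.049]
   -0.2 24 [0.589 0.642] [0.003 0.004 0
[... 516 characters left out ...]
204 [0.577 0.634] [0.01  0.014 0.033]
   -0.26 241 [0.577 0.635] [0.013 0.017 0.04 ]
   -0.245 244 [0.577 0.635] [0.016 0.021 0.046]
   -0.23 236 [0.577 0.634] [0.02  0.024 0.049]
   -0.215 120 [0.578 0.633] [0.023 0.031 0.045]
   -0.185 7 [0.602 0.638] [0.003 0.003 0.018]
 grey 522 [ 0.56171495 -0.3114808   0.00322773] [ 0.64519559 -0.13251617  0.04991393]
 bright 400
   -0.32 12 [0.599 0.639] [0.012 0.019 0.03 ]
   -0.305 130 [0.575 0.638] [0.006 0.024 0.033]
   -0.29 118 [0.58  0.635] [0.007 0.017 0.029]
   -0.275 124 [0.58  0.636] [0.011 0.015 0.033]
   -0.26 82 [0.579 0.623] [0.013 0.017 0.038]
   -0.245 28 [0.58  0.613] [0.016 0.021 0.047]
   -0.215 26 [0.584 0.601] [0.028 0.04  0.049]
```

Call:
send_rows([
  [[1, 0, 0.05, 0, 0], [1, 0, 0.1, -0.02, 0], [1, 0, 0.14, -0.05, 0], [1, 0, 0.18, -0.08, 0], [1, 0, 0.2, -0.11, 0], [1, 0, 0.2, -0.135, 0], [1, 0, 0.2, -0.15, 0], [1, 0, 0.2, -0.15, 0]],
])

```text
t: 12.75
tool_pos: [0.6076, -0.1313, 0.0623]
orientation: [-2.228, -2.214, 0.001]
force: [-0.8, -0.2, 0.3]
opening: 0.0086
gripper_force: 60.0
```

```bash
python3 m.py | grep -v "^ *-0.[12][0-7]"
```

```text
12.75 [ 0.60755423 -0.1313223   0.06227946]
wrist red 3461 [ 0.60814502 -0.10535439  0.08106357] [ 0.60270778 -0.15563711  0.05760375] [ 0.61390484 -0.07391203  0.09978776] dir [0.00263224 0.93222001 0.36188248]
 grey 1789 [ 0.57025646 -0.28204483  0.00302235] [ 0.6424269  -0.10019736  0.04998245]
 bright 1738
   -0.29 77 [0.594 0.621] [0.009 0.01  0.013]
   -0.2 147 [0.601 0.615] [0.024 0.043 0.045]
   -0.185 235 [0.573 0.614] [0.004 0.047 0.05 ]
side red 44 [ 0.60166541 -0.14706511  0.06107456] [ 0.59773287 -0.1551519   0.05037874] [ 0.6068099  -0.13791232  0.0674682 ] dir [0.09742832 0.83537826 0.54097217]
 grey 1604 [ 0.57391956 -0.30691449  0.00312442] [ 0.64622731 -0.10014261  0.04992384]
 bright 668
   -0.32 4 [0.605 0.625] [0.015 0.015 0.015]
   -0.305 175 [0.587 0.636] [0.01  0.019 0.024]
   -0.29 163 [0.583 0.631] [0.007 0.018 0.027]
   -0.2 276 [0.581 0.631] [0.006 0.028 0.043]
   -0.185 54 [0.597 0.632] [0.012 0.045 0.05 ]
 grey 440 [ 0.55415712 -0.32393912  0.00316559] [ 0.64195717 -0.10264542  0.04830097]
 bright 328
   -0.32 8 [0.556 0.611] [0.004 0.023 0.027]
   -0.2 36 [0.578 0.607] [0.005 0.035 0.042]
```

Call:
send_rows([
  [[1, 0, -0.02, 0, 0], [1, 0, -0.04, 0.01, 0], [1, 0, -0.055, 0.03, 0], [1, 0, -0.07, 0.05, 0], [1, 0, -0.085, 0.07, 0], [1, 0, -0.1, 0.09, 0], [1, 0, -0.115, 0.11, 0], [1, 0, -0.13, 0.13, 0], [1, 0, -0.145, 0.15, 0], [1, 0, -0.155, 0.165, 0], [1, 0, -0.155, 0.165, 0]],
])

```text
t: 13.82
tool_pos: [0.6087, -0.1624, 0.0975]
orientation: [2.228, 2.213, 0.002]
force: [0.4, 5.1, 2.3]
opening: 0.0085
gripper_force: 60.0
```

```bash
python3 m.py | grep -A14 -e "13\." -e side
```

```text
13.8167 [ 0.60867232 -0.16243585  0.09753169]
wrist red 1486 [ 0.60909679 -0.14713852  0.11442012] [ 0.60358355 -0.18145743  0.08568479] [ 0.6147035  -0.10842411  0.12999021] dir [-0.0071511   0.8369215   0.54727622]
 grey 672 [ 0.57015686 -0.31965935  0.0030808 ] [ 0.64529807 -0.14502287  0.04978443]
 bright 602
   -0.32 27 [0.594 0.623] [0.015 0.016 0.028]
   -0.305 21 [0.596 0.622] [0.021 0.024 0.025]
   -0.275 191 [0.601 0.617] [0.012 0.013 0.014]
   -0.26 292 [0.602 0.616] [0.014 0.016 0.018]
   -0.245 35 [0.602 0.616] [0.017 0.018 0.019]
   -0.23 24 [0.57  0.573] [0.003 0.005 0.032]
   -0.215 43 [0.574 0.644] [0.003 0.004 0.045]
   -0.2 18 [0.588 0.63 ] [0.004 0.004 0.005]
   -0.17 8 [0.596 0.597] [0.003 0.004 0.005]
   -0.155 13 [0.596 0.596] [0.003 0.004 0.005]
side red 46 [ 0.60275799 -0.17390216  0.0906341 ] [ 0.59877371 -0.1814715   0.08331447] [ 0.60719224 -0.1645573   0.09715313] dir [0.05378285 0.82171459 0.56735574]
 grey 1480 [ 0.56601741 -0.31240159  0.00320072] [ 0.64026025 -0.10100208  0.0499374 ]
 bright 571
   -0.32 25 [0.566 0.628] [0.014 0.021 0.044]
   -0.305 213 [0.58  0.636] [0.009 0.021 0.027]
   -0.29 189 [0.58  0.635] [0.008 0.017 0.028]
   -0.275 196 [0.578 0.635] [0.01  0.015 0.033]
   -0.26 233 [0.577 0.634] [0.012 0.016 0.039]
   -0.245 244 [0.577 0.634] [0.016 0.02  0.046]
   -0.23 222 [0.576 0.633] [0.019 0.023 0.048]
   -0.215 146 [0.577 0.633] [0.022 0.031 0.047]
   -0.185 5 [0.604 0.639] [0.004 0.004 0.013]
 grey 512 [ 0.55639551 -0.30896937  0.00302896] [ 0.65132435 -0.10220503  0.04813989]
 bright 370
   -0.32 4 [0.622 0.634] [0.013 0.017 0.019]
```

Call:
send_rows([
  [[1, 0, 0.04, 0, 0], [1, 0, 0.08, -0.02, 0], [1, 0, 0.12, -0.05, 0], [1, 0, 0.15, -0.08, 0], [1, 0, 0.15, -0.11, 0], [1, 0, 0.15, -0.14, 0], [1, 0, 0.15, -0.155, 0], [1, 0, 0.13, -0.155, 0], [1, 0, 0.11, -0.155, 0], [1, 0, 0.09, -0.155, 0], [1, 0, 0.075, -0.165, 0], [1, 0, 0.06, -0.175, 0], [1, 0, 0.045, -0.185, 0], [1, 0, 0.03, -0.195, 0], [1, 0, 0.015, -0.205, 0], [1, 0, 0.0, -0.21, 0], [1, 0, 0.0, -0.21, 0]],
])

```text
t: 15.38
tool_pos: [0.6081, -0.1603, 0.0541]
orientation: [-2.226, -2.214, -0.003]
force: [0.2, 12.6, 2.6]
opening: 0.0086
gripper_force: 59.9
```

```bash
python3 m.py | grep -A14 -e "15\." -e side
```

```text
15.3833 [ 0.6080977  -0.16030277  0.05413397]
wrist red 3725 [ 0.60840075 -0.1370319   0.06757039] [ 0.60250732 -0.18624693  0.05507007] [ 0.61379645 -0.10190117  0.09205123] dir [-0.00925785  0.98322739  0.18214881]
 grey 1463 [ 0.57147341 -0.28564157  0.00308311] [ 0.64244978 -0.11741421  0.04995666]
 bright 1401
   -0.29 552 [0.596 0.621] [0.024 0.025 0.027]
   -0.275 788 [0.597 0.62 ] [0.02  0.022 0.024]
   -0.245 16 [0.601 0.602] [0.003 0.004 0.004]
   -0.23 5 [0.601 0.601] [0.003 0.004 0.004]
   -0.215 10 [0.572 0.632] [0.003 0.004 0.05 ]
   -0.2 29 [0.576 0.642] [0.003 0.004 0.012]
   -0.185 47 [0.581 0.633] [0.003 0.004 0.005]
   -0.14 6 [0.598 0.599] [0.003 0.004 0.005]
   -0.125 10 [0.598 0.599] [0.004 0.004 0.005]
side red 61 [ 0.60192779 -0.16347493  0.05956491] [ 0.59822709 -0.18601468  0.04835809] [ 0.60857181 -0.11061023  0.07402919] dir [-0.00639526  0.97244509  0.23304429]
 grey 1629 [ 0.55764873 -0.3356105   0.00304442] [ 0.64597308 -0.10006896  0.04997715]
 bright 794
   -0.335 165 [0.567 0.635] [0.035 0.046 0.05 ]
   -0.32 104 [0.578 0.637] [0.032 0.044 0.049]
   -0.305 221 [0.577 0.634] [0.027 0.037 0.048]
   -0.29 202 [0.577 0.636] [0.023 0.027 0.046]
   -0.275 213 [0.577 0.634] [0.019 0.023 0.045]
   -0.26 197 [0.577 0.634] [0.015 0.019 0.045]
   -0.245 357 [0.577 0.633] [0.014 0.03  0.045]
   -0.23 72 [0.586 0.632] [0.035 0.045 0.049]
   -0.215 46 [0.599 0.639] [0.004 0.042 0.05 ]
   -0.2 21 [0.581 0.622] [0.004 0.042 0.049]
   -0.185 5 [0.599 0.615] [0.004 0.045 0.048]
   -0.155 5 [0.638 0.645] [0.007 0.024 0.047]
```

```bash
cat > chips.py <<'E'
from h import *
import sys
def chips(n,xc=.606,vmin=150):
    im,d,K,E,c=cam(n);P=cloud(d,K,E);hsv=cv2.cvtColor(im,cv2.COLOR_BGR2HSV)
    X,Y,Z=P[...,0],P[...,1],P[...,2]
    m=((d>0)&(abs(X-xc)<.045)&(Y>-.37)&(Y<-.06)&(Z>.006)&(Z<.3)&(hsv[...,1]<60)&(hsv[...,2]>vmin)).astype(np.uint8)
    k,l,st,cc=cv2.connectedComponentsWithStats(m)
    for i in range(1,k):
        if st[i,4]>8: q=P[l==i];print(n,np.round(cc[i]),st[i,4],"mean",np.round(np.median(q,0),3),"min",np.round(np.percentile(q,5,axis=0),3),"max",np.round(np.percentile(q,95,axis=0),3),"V",int(np.median(hsv[...,2][l==i])))
for v in (150,190): print(v);chips("side",vmin=v);chips("top",vmin=v)
E
python3 chips.py
```

```text
150
side [303. 228.] 185 mean [ 0.565 -0.158  0.208] min [ 0.564 -0.178  0.191] max [ 0.566 -0.141  0.227] V 171
side [317. 227.] 45 mean [ 0.57  -0.192  0.234] min [ 0.565 -0.197  0.227] max [ 0.579 -0.188  0.236] V 168
side [311. 270.] 28 mean [ 0.585 -0.161  0.081] min [ 0.585 -0.169  0.071] max [ 0.587 -0.152  0.09 ] V 160
side [332. 294.] 155 mean [ 0.603 -0.212  0.049] min [ 0.599 -0.232  0.043] max [ 0.609 -0.191  0.056] V 165
side [361. 329.] 557 mean [ 0.613 -0.305  0.044] min [ 0.569 -0.329  0.018] max [ 0.632 -0.252  0.055] V 168
top [393. 219.] 261 mean [ 0.62  -0.265  0.026] min [ 0.57  -0.289  0.017] max [ 0.636 -0.185  0.236] V 211
top [365. 221.] 133 mean [ 0.568 -0.147  0.216] min [ 0.567 -0.177  0.188] max [ 0.577 -0.13   0.238] V 185
top [392. 232.] 16 mean [ 0.58  -0.257  0.044] min [ 0.58  -0.274  0.034] max [ 0.584 -0.24   0.049] V 159
190
side [360. 328.] 17 mean [ 0.603 -0.3    0.047] min [ 0.6   -0.304  0.044] max [ 0.607 -0.296  0.049] V 200
side [375. 331.] 38 mean [ 0.62  -0.322  0.051] min [ 0.617 -0.326  0.047] max [ 0.625 -0.316  0.054] V 210
side [367. 335.] 16 mean [ 0.602 -0.32   0.05 ] min [ 0.601 -0.324  0.047] max [ 0.605 -0.317  0.052] V 198
side [360. 338.] 21 mean [ 0.587 -0.318  0.051] min [ 0.584 -0.322  0.049] max [ 0.592 -0.315  0.053] V 200
side [355. 344.] 19 mean [ 0.569 -0.328  0.056] min [ 0.567 -0.331  0.053] max [ 0.572 -0.323  0.058] V 199
top [394. 219.] 174 mean [ 0.621 -0.268  0.024] min [ 0.572 -0.29   0.017] max [ 0.634 -0.192  0.235] V 218
top [366. 223.] 48 mean [ 0.568 -0.154  0.204] min [ 0.567 -0.176  0.192] max [ 0.568 -0.141  0.226] V 215
```

Call:
send_rows([
  [[1, 0, 0, 0.01, 0], [1, 0, 0, 0.03, 0], [1, 0, 0, 0.06, 0], [1, 0, 0, 0.09, 0], [1, 0, 0, 0.12, 0], [1, 0, 0, 0.15, 0], [1, 0, 0, 0.18, 0], [1, 0, 0, 0.2, 0], [1, 0, 0, 0.21, 0], [1, 0, 0, 0.21, 0]],
])

```text
t: 16.57
tool_pos: [0.6083, -0.1623, 0.0969]
orientation: [2.228, 2.214, 0.001]
force: [0.9, 2.4, 0.6]
opening: 0.0083
gripper_force: 60.0
```

```bash
python3 chips.py; python3 st.py
```

```text
150
side [319. 209.] 40 mean [ 0.569 -0.195  0.277] min [ 0.565 -0.198  0.271] max [ 0.578 -0.19   0.279] V 166
side [313. 257.] 33 mean [ 0.586 -0.164  0.123] min [ 0.585 -0.172  0.077] max [ 0.606 -0.133  0.133] V 158
side [328. 285.] 72 mean [ 0.599 -0.199  0.066] min [ 0.598 -0.216  0.055] max [ 0.602 -0.185  0.078] V 153
side [352. 317.] 249 mean [ 0.623 -0.26   0.019] min [ 0.6   -0.283  0.013] max [ 0.632 -0.234  0.03 ] V 165
side [362. 332.] 114 mean [ 0.615 -0.298  0.023] min [ 0.6   -0.305  0.017] max [ 0.626 -0.289  0.027] V 184
side [353. 337.] 11 mean [ 0.59  -0.299  0.025] min [ 0.587 -0.302  0.022] max [ 0.592 -0.297  0.027] V 153
top [364. 214.] 46 mean [ 0.571 -0.137  0.278] min [ 0.568 -0.153  0.276] max [ 0.579 -0.129  0.281] V 179
top [397. 221.] 279 mean [ 0.611 -0.277  0.024] min [ 0.568 -0.301  0.011] max [ 0.634 -0.181  0.278] V 204
top [386. 232.] 11 mean [ 0.58  -0.239  0.044] min [ 0.579 -0.254  0.027] max [ 0.585 -0.232  0.049] V 155
190
side [352. 325.] 34 mean [ 0.603 -0.28   0.029] min [ 0.598 -0.284  0.025] max [ 0.608 -0.275  0.031] V 203
side [365. 330.] 33 mean [ 0.619 -0.299  0.026] min [ 0.616 -0.304  0.02 ] max [ 0.622 -0.293  0.028] V 206
side [357. 333.] 10 mean [ 0.601 -0.297  0.026] min [ 0.6   -0.3    0.023] max [ 0.603 -0.294  0.027] V 197
top [399. 221.] 169 mean [ 0.612 -0.279  0.024] min [ 0.573 -0.301  0.012] max [ 0.63  -0.194  0.277] V 229
16.7667 [ 0.60782157 -0.16164622  0.09587602] -0.34725515111243244 [0.11337451 3.18201031 2.41964466]
handle deg 39.10958984729984 x 0.0006336758071064738
bowl rel [-0.04496318 -0.17798835 -0.09938713] [ 0.03170381 -0.10002237 -0.05771473] 636
-0.15 [-0.084 -0.075 -0.07 ]
-0.14 [-0.084 -0.072 -0.069]
-0.13 [-0.087 -0.075 -0.066]
-0.12 [-0.086 -0.082 -0.066]
-0.11 [-0.083 -0.082 -0.079]
```

Call:
send_rows([
  [[1, 0, 0.08, -0.02, 0], [1, 0, 0.16, -0.06, 0], [1, 0, 0.16, -0.11, 0], [1, 0, 0.16, -0.155, 0], [1, 0, 0.14, -0.155, 0], [1, 0, 0.12, -0.155, 0], [1, 0, 0.1, -0.155, 0], [1, 0, 0.08, -0.16, 0], [1, 0, 0.065, -0.175, 0], [1, 0, 0.05, -0.19, 0], [1, 0, 0.035, -0.205, 0], [1, 0, 0.03, -0.215, 0], [1, 0, 0.065, -0.215, 0], [1, 0, 0.03, -0.215, 0], [1, 0, 0.07, -0.215, 0], [1, 0, 0.03, -0.215, 0], [1, 0, 0.07, -0.215, 0], [1, 0, 0.03, -0.215, 0], [1, 0, 0.06, -0.215, 0], [1, 0, 0.06, -0.215, 0]],
])

```text
t: 18.53
tool_pos: [0.6079, -0.1497, 0.0532]
orientation: [2.229, 2.214, -0.0]
force: [0.0, 3.2, 1.6]
opening: 0.0085
gripper_force: 60.0
```

```bash
python3 chips.py; python3 m.py | grep -A10 side
```

```text
150
side [300. 224.] 211 mean [ 0.564 -0.148  0.209] min [ 0.564 -0.169  0.19 ] max [ 0.566 -0.128  0.228] V 171
side [308. 268.] 26 mean [ 0.586 -0.15   0.079] min [ 0.584 -0.158  0.072] max [ 0.587 -0.142  0.089] V 159
side [329. 292.] 151 mean [ 0.602 -0.201  0.044] min [ 0.598 -0.219  0.036] max [ 0.609 -0.18   0.052] V 163
side [349. 316.] 148 mean [ 0.611 -0.256  0.027] min [ 0.605 -0.275  0.009] max [ 0.63  -0.233  0.031] V 180
side [359. 333.] 279 mean [ 0.612 -0.302  0.033] min [ 0.575 -0.321  0.016] max [ 0.627 -0.281  0.044] V 169
top [376. 220.] 375 mean [ 0.596 -0.217  0.039] min [ 0.567 -0.272  0.011] max [ 0.634 -0.12   0.236] V 185
190
side [345. 312.] 26 mean [ 0.61  -0.248  0.027] min [ 0.606 -0.251  0.024] max [ 0.615 -0.243  0.03 ] V 198
side [349. 320.] 25 mean [ 0.606 -0.267  0.03 ] min [ 0.602 -0.27   0.025] max [ 0.611 -0.262  0.032] V 197
side [366. 329.] 24 mean [ 0.616 -0.304  0.037] min [ 0.612 -0.307  0.033] max [ 0.621 -0.301  0.039] V 201
side [352. 334.] 20 mean [ 0.587 -0.299  0.037] min [ 0.584 -0.301  0.035] max [ 0.592 -0.296  0.039] V 200
side [35
[... 268 characters left out ...]
.166  0.191] max [ 0.57  -0.123  0.232] V 215
side red 50 [ 0.60191192 -0.15729691  0.05647646] [ 0.59791633 -0.17439923  0.04455144] [ 0.60949698 -0.10085315  0.07763943] dir [3.75564157e-04 9.49779167e-01 3.12920746e-01]
 grey 1630 [ 0.56261791 -0.32765708  0.0030206 ] [ 0.64048433 -0.10220986  0.04994686]
 bright 797
   -0.335 34 [0.571 0.585] [0.029 0.04  0.045]
   -0.32 176 [0.572 0.63 ] [0.02  0.031 0.044]
   -0.305 172 [0.577 0.637] [0.018 0.032 0.038]
   -0.29 177 [0.575 0.633] [0.015 0.018 0.036]
   -0.275 228 [0.576 0.633] [0.013 0.023 0.037]
   -0.26 189 [0.576 0.633] [0.01  0.022 0.037]
   -0.245 146 [0.576 0.633] [0.007 0.017 0.037]
   -0.23 339 [0.578 0.632] [0.006 0.025 0.039]
```

Call:
send_rows([
  [[1, 0, -0.02, -0.02, 0], [1, 0, -0.03, -0.035, 0], [1, 0, 0.01, -0.035, 0], [1, 0, -0.03, -0.035, 0], [1, 0, 0.01, -0.035, 0], [1, 0, -0.03, -0.035, 0], [1, 0, 0.01, -0.035, 0], [1, 0, -0.03, -0.035, 0], [1, 0, 0.01, -0.035, 0], [1, 0, -0.03, -0.035, 0], [1, 0, 0.01, -0.035, 0], [1, 0, 0.01, -0.035, 0]],
])

```text
t: 19.88
tool_pos: [0.608, -0.1471, 0.0463]
orientation: [2.228, 2.214, -0.0]
force: [-0.3, 0.7, 3.7]
opening: 0.0086
gripper_force: 60.0
```

```bash
python3 chips.py|grep -A9 "^190"; python3 m.py | grep -A10 side
```

```text
190
side [295. 208.] 17 mean [ 0.568 -0.124  0.228] min [ 0.566 -0.132  0.226] max [ 0.571 -0.117  0.228] V 193
side [340. 308.] 20 mean [ 0.608 -0.233  0.024] min [ 0.606 -0.236  0.021] max [ 0.614 -0.23   0.026] V 199
side [344. 315.] 21 mean [ 0.605 -0.252  0.026] min [ 0.602 -0.254  0.023] max [ 0.61  -0.247  0.03 ] V 197
side [353. 317.] 22 mean [ 0.615 -0.266  0.03 ] min [ 0.611 -0.269  0.026] max [ 0.618 -0.262  0.034] V 201
side [354. 342.] 23 mean [ 0.576 -0.319  0.046] min [ 0.574 -0.324  0.044] max [ 0.579 -0.313  0.048] V 199
top [358. 221.] 129 mean [ 0.568 -0.134  0.221] min [ 0.567 -0.163  0.186] max [ 0.577 -0.114  0.23 ] V 225
top [388. 221.] 111 mean [ 0.613 -0.249  0.025] min [ 0.604 -0.268  0.015] max [ 0.624 -0.228  0.037] V 236
side red 49 [ 0.60203206 -0.15295094  0.05134148] [ 0.5978406  -0.17299051  0.04165867] [ 0.60813135 -0.0977911   0.06743779] dir [0.00752591 0.97520376 0.2211809 ]
 grey 1665 [ 0.55830115 -0.32981041  0.0031611 ] [ 0.63984313 -0.10004369  0.04974291]
 bright 954
   -0.335 47 [0.57  0.586] [0.034 0.043 0.047]
   -0.32 143 [0.571 0.632] [0.019 0.028 0.046]
   -0.305 200 [0.576 0.633] [0.022 0.025 0.037]
   -0.29 199 [0.575 0.632] [0.018 0.021 0.039]
   -0.275 220 [0.575 0.633] [0.014 0.024 0.038]
   -0.26 185 [0.575 0.632] [0.011 0.025 0.038]
   -0.245 200 [0.576 0.634] [0.008 0.022 0.036]
   -0.23 277 [0.577 0.632] [0.013 0.028 0.038]
```

Call:
send_rows([
  [[1, 0, 0.02, 0.0, 0], [1, 0, 0.02, 0.01, 0], [1, 0, 0.02, 0.025, 0], [1, 0, 0.02, 0.045, 0], [1, 0, 0.02, 0.07, 0], [1, 0, 0.02, 0.1, 0], [1, 0, 0.02, 0.135, 0], [1, 0, 0.02, 0.17, 0], [1, 0, 0.02, 0.205, 0], [1, 0, 0.02, 0.235, 0], [1, 0, 0.02, 0.255, 0], [1, 0, 0.02, 0.265, 0], [1, 0, 0.02, 0.265, 0]],
])

```text
t: 21.32
tool_pos: [0.6082, -0.1443, 0.0998]
orientation: [2.228, 2.214, 0.001]
force: [0.4, -0.4, -0.6]
opening: 0.0085
gripper_force: 60.0
```

```bash
python3 chips.py|grep -A9 "^190"; python3 st.py
```

```text
190
side [335. 301.] 13 mean [ 0.606 -0.22   0.033] min [ 0.603 -0.222  0.032] max [ 0.61  -0.216  0.037] V 197
side [344. 306.] 18 mean [ 0.616 -0.235  0.029] min [ 0.613 -0.239  0.025] max [ 0.619 -0.231  0.033] V 196
top [385. 219.] 87 mean [ 0.619 -0.241  0.017] min [ 0.605 -0.264  0.01 ] max [ 0.63  -0.218  0.036] V 206
top [394. 225.] 20 mean [ 0.603 -0.266  0.025] min [ 0.598 -0.272  0.021] max [ 0.608 -0.262  0.028] V 228
21.5167 [ 0.60760639 -0.14403875  0.09859369] -0.3562958856124971 [-0.34051869 -0.18677181 -0.14439305]
handle deg 41.415308723087215 x 0.00048581665774149243
bowl rel [-0.04310492 -0.18804952 -0.10055021] [ 0.03167407 -0.10005892 -0.06259892] 514
-0.14 [-0.096 -0.092 -0.078]
-0.13 [-0.093 -0.088 -0.075]
-0.12 [-0.091 -0.088 -0.079]
-0.11 [-0.089 -0.086 -0.083]
```

Call:
send_rows([
  [[1, 0, 0.02, -0.04, 0], [1, 0, 0.03, -0.08, 0], [1, 0, 0.03, -0.12, 0], [1, 0, 0.03, -0.15, 0], [1, 0, 0.03, -0.172, 0], [1, 0, 0.03, -0.172, 0], [0.48, 0.0, 0.03, -0.172, 0], [0.48, 0.0, 0.03, -0.172, 0], [0.48, 0.0, 0.03, -0.172, 0], [0.48, 0, 0.03, -0.172, 0]],
])

```text
t: 22.45
tool_pos: [0.6082, -0.1384, 0.0652]
orientation: [2.228, 2.214, 0.0]
force: [-0.4, -0.6, -0.1]
opening: 0.0236
gripper_force: 0.0
```

```bash
python3 chips.py|grep -A9 "^190"; python3 m.py | grep -A10 -e side -e wrist
```

```text
190
side [334. 303.] 12 mean [ 0.608 -0.215  0.022] min [ 0.605 -0.218  0.019] max [ 0.611 -0.212  0.024] V 195
side [338. 309.] 9 mean [ 0.606 -0.232  0.021] min [ 0.605 -0.234  0.02 ] max [ 0.609 -0.228  0.024] V 195
side [346. 314.] 15 mean [ 0.614 -0.247  0.018] min [ 0.612 -0.25   0.013] max [ 0.617 -0.245  0.024] V 199
top [383. 220.] 90 mean [ 0.616 -0.238  0.02 ] min [ 0.606 -0.263  0.007] max [ 0.628 -0.214  0.025] V 232
top [357. 222.] 26 mean [ 0.568 -0.135  0.209] min [ 0.567 -0.155  0.203] max [ 0.569 -0.117  0.218] V 212
top [376. 227.] 10 mean [ 0.595 -0.216  0.024] min [ 0.592 -0.22   0.022] max [ 0.598 -0.212  0.027] V 205
wrist red 3433 [ 0.60838123 -0.11395275  0.08527628] [ 0.60250101 -0.16386544  0.0597063 ] [ 0.61432391 -0.08314733  0.0999618 ] dir [0.0100978  0.91174939 0.41062281]
 grey 4504 [ 0.56514565 -0.29606479  0.00303329] [ 0.64649267 -0.10643065  0.04999775]
 bright 4399
   -0.305 129 [0.583 0.632] [0.004 0.005 0.007]
   -0.29 893 [0.581 0.633] [0.005 0.006 0.021]
   -0.275 1532 [0.581 0.634] [0.006 0.007 0.022]
   -0.26 244 [0.579 0.636] [0.015 0.023 0.029]
   -0.245 24 [0.58  0.636] [0.028 0.029 0.03 ]
   -0.215 981 [0.59  0.627] [0.007 0.026 0.038]
   -0.2 552 [0.59  0.623] [0.009 0.039 0.049]
   -0.185 22 [0.602 0.613] [0.049 0.05  0.05 ]
--
side red 67 [ 0.60169989 -0.1509321   0.065622  ] [ 0.59701354 -0.16309475  0.05339231] [ 0.60689072 -0.13298735  0.07674113] dir [0.1202549  0.84273405 0.52472667]
 grey 1433 [ 0.57346229 -0.29513551  0.00300224] [ 0.64024896 -0.10547923  0.049803  ]
 bright 563
   -0.305 52 [0.589 0.629] [0.003 0.005 0.011]
   -0.29 199 [0.588 0.631] [0.004 0.01  0.021]
   -0.275 156 [0.588 0.639] [0.004 0.007 0.023]
   -0.26 207 [0.589 0.631] [0.004 0.008 0.026]
   -0.245 190 [0.588 0.632] [0.004 0.015 0.03 ]
   -0.23 206 [0.576 0.633] [0.005 0.018 0.034]
   -0.215 297 [0.577 0.632] [0.007 0.024 0.039]
   -0.2 69 [0.597 0.637] [0.029 0.043 0.049]
```

Call:
send_rows([
  [[0.48, 0, -0.04, 0, 0], [0.48, 0, -0.08, -0.02, 0], [0.48, 0, -0.108, -0.05, 0], [0.48, 0, -0.108, -0.066, 0], [0.48, 0, -0.108, -0.066, 0], [1, 0, -0.108, -0.066, 0], [1, 0, -0.108, -0.066, 0], [1, 0, -0.108, -0.066, 0], [1, 0, -0.108, -0.066, 0], [1, 0, -0.108, -0.066, 0], [1, 0, -0.108, -0.066, 0]],
], force=60)

```text
t: 23.72
tool_pos: [0.608, -0.1596, 0.0516]
orientation: [2.228, 2.215, 0.0]
force: [-0.5, 0.6, -1.3]
opening: 0.0107
gripper_force: 60.0
```

Call:
send_rows([
  [[1, 0, 0.0, -0.02, 0], [1, 0, 0.0, -0.04, 0], [1, 0, 0.0, -0.04, 0], [1, 0, 0.01, -0.03, 0], [1, 0, 0.02, -0.015, 0], [1, 0, 0.02, 0.005, 0], [1, 0, 0.02, 0.03, 0], [1, 0, 0.02, 0.06, 0], [1, 0, 0.02, 0.095, 0], [1, 0, 0.02, 0.13, 0], [1, 0, 0.02, 0.165, 0], [1, 0, 0.02, 0.2, 0], [1, 0, 0.02, 0.225, 0], [1, 0, 0.02, 0.24, 0], [1, 0, 0.02, 0.24, 0]],
])

```text
t: 24.97
tool_pos: [0.6085, -0.156, 0.1007]
orientation: [2.227, 2.213, 0.001]
force: [-0.5, 0.7, -1.3]
opening: 0.0105
gripper_force: 60.1
```

```bash
python3 chips.py|grep -A9 "^190"; sed -i 's/-.10)&(Q\[...,1\]>-.2)/-.07)\&(Q[...,1]>-.2)/; s/arange(-.18,-.1,/arange(-.18,-.07,/' st.py; python3 st.py
```

```text
190
side [334. 286.] 14 mean [ 0.608 -0.209  0.068] min [ 0.604 -0.211  0.064] max [ 0.612 -0.207  0.07 ] V 193
side [338. 294.] 14 mean [ 0.606 -0.225  0.064] min [ 0.603 -0.228  0.062] max [ 0.608 -0.221  0.067] V 197
side [346. 298.] 19 mean [ 0.614 -0.241  0.064] min [ 0.613 -0.244  0.058] max [ 0.618 -0.238  0.065] V 200
side [348. 315.] 24 mean [ 0.594 -0.274  0.061] min [ 0.59  -0.277  0.057] max [ 0.597 -0.27   0.064] V 199
top [394. 217.] 97 mean [ 0.62  -0.259  0.049] min [ 0.606 -0.28   0.046] max [ 0.63  -0.242  0.066] V 211
top [400. 225.] 44 mean [ 0.597 -0.272  0.06 ] min [ 0.591 -0.282  0.049] max [ 0.607 -0.266  0.065] V 234
25.1667 [ 0.60753031 -0.15565935  0.09892747] -0.3583837472245796 [-0.32261406 -0.28830216 -1.91678762]
handle deg 43.275994101629124 x 0.0010269509133921829
bowl rel [-0.0427227  -0.19490432 -0.10204144] [ 0.03892731 -0.07002405 -0.03001025] 1042
-0.18 [-0.102 -0.101 -0.1  ]
-0.14 [-0.055 -0.053 -0.048]
-0.13 [-0.055 -0.052 -0.037]
-0.12 [-0.096 -0.05  -0.037]
-0.11 [-0.053 -0.051 -0.049]
-0.1 [-0.053 -0.05  -0.037]
-0.09 [-0.052 -0.049 -0.034]
-0.08 [-0.052 -0.043 -0.034]
```

Call:
send_rows([
  [[1, 0, 0, 0.02, 0], [1, 0, 0, 0.06, 0], [1, 0, 0.0, 0.12, 0], [1, 0, 0.01, 0.19, 0], [1, 0, 0.03, 0.27, 0], [1, 0, 0.06, 0.35, 0], [1, 0.02, 0.1, 0.43, 0], [1, 0.04, 0.15, 0.5, 0], [1, 0.07, 0.21, 0.56, 0], [1, 0.1, 0.28, 0.6, 0], [1, 0.13, 0.36, 0.62, 0], [1, 0.16, 0.44, 0.63, 0], [1, 0.19, 0.52, 0.63, 0], [1, 0.22, 0.6, 0.63, 0], [1, 0.25, 0.68, 0.63, 0]],
])

```text
t: 26.52
tool_pos: [0.6585, -0.0184, 0.2268]
orientation: [2.227, 2.214, 0.001]
force: [0.3, 0.3, -0.8]
opening: 0.0103
gripper_force: 60.1
```

Call:
send_rows([
  [[1, 0.02, 0.09, 0, 0], [1, 0.03, 0.18, 0, 0], [1, 0.03, 0.27, 0, 0], [1, 0.03, 0.36, 0, 0], [1, 0.03, 0.45, 0, 0], [1, 0.03, 0.54, 0, 0], [1, 0.03, 0.63, 0, 0], [1, 0.03, 0.72, 0, 0], [1, 0.03, 0.81, 0, 0], [1, 0.03, 0.9, 0, 0], [1, 0.03, 0.99, 0, 0]],
])

```text
t: 27.43
tool_pos: [0.6639, 0.1798, 0.2266]
orientation: [2.228, 2.214, 0.001]
force: [0.1, -0.5, -2.7]
opening: 0.0107
gripper_force: 60.1
```

Call:
send_rows([
  [[1, 0, 0.09, 0, 0], [1, 0, 0.18, 0, 0], [1, 0, 0.27, 0, 0], [1, 0, 0.36, 0, 0], [1, 0, 0.45, 0, 0], [1, 0, 0.54, 0, 0], [1, 0, 0.62, 0, 0], [1, 0, 0.69, 0, 0], [1, 0, 0.75, 0, 0], [1, 0, 0.8, 0, 0], [1, 0, 0.84, 0, 0], [1, 0, 0.87, 0, 0], [1, 0, 0.9, 0, 0], [1, 0, 0.92, 0, 0], [1, 0, 0.94, 0, 0], [1, 0, 0.95, 0, 0], [1, 0, 0.95, 0, 0]],
])

```text
t: 28.85
tool_pos: [0.6639, 0.3684, 0.2255]
orientation: [-2.228, -2.214, -0.0]
force: [0.3, -0.2, -1.2]
opening: 0.0105
gripper_force: 60.1
```

```bash
cat > chips2.py <<'E'
from h import *
s=telemetry.read_state();tp=s["tool_pos"];print(s["t"],tp,s["opening"])
for n in("side","top"):
    im,d,K,E,c=cam(n);cv2.imwrite(f"pics/p_{n}.png",im);P=cloud(d,K,E);hsv=cv2.cvtColor(im,cv2.COLOR_BGR2HSV);Q=P-tp
    B=(d>0)&(abs(Q[...,0])<.035)&(Q[...,1]<-.03)&(Q[...,1]>-.17)&(Q[...,2]>-.13)&(Q[...,2]<-.02)
    m=(B&(hsv[...,1]<60)&(hsv[...,2]>190)).astype(np.uint8);k,l,st,cc=cv2.connectedComponentsWithStats(m)
    for i in range(1,k):
        if st[i,4]>6:print(n,st[i,4],"rel",np.round(np.median(Q[l==i],0),3))
    q=Q[B&(hsv[...,1]<90)&(abs(Q[...,0])<.022)]
    for y in np.arange(-.16,-.04,.015):
        k=q[(q[:,1]>=y)&(q[:,1]<y+.015)]
        if len(k)>3:print("  ",round(y,3),len(k),np.round(np.percentile(k[:,2],[5,50,95]),3))
    p=P[(d>0)&(P[...,0]>.6)&(P[...,0]<.73)&(P[...,1]>.2)&(P[...,1]<.33)&(P[...,2]>.115)&(P[...,2]<.13)]
    if len(p)>20:print("rim",len(p),p.min(0),p.max(0))
E
python3 chips2.py
```

```text
28.85 [0.66393951 0.36837891 0.22554866] 0.010469123686915448
   -0.16 131 [-0.129 -0.116 -0.102]
   -0.145 19 [-0.121 -0.055 -0.052]
   -0.13 107 [-0.055 -0.051 -0.038]
   -0.115 43 [-0.053 -0.051 -0.038]
   -0.1 79 [-0.053 -0.048 -0.034]
   -0.085 96 [-0.119 -0.049 -0.035]
   -0.07 200 [-0.128 -0.107 -0.035]
   -0.055 116 [-0.045 -0.032 -0.022]
rim 248 [0.61539698 0.2131727  0.11500746] [0.70674864 0.31011102 0.12580659]
top 289 rel [ 0.008 -0.099 -0.046]
top 32 rel [ 0.004 -0.052 -0.032]
top 16 rel [-0.011 -0.057 -0.032]
top 64 rel [-0.021 -0.145 -0.11 ]
   -0.16 47 [-0.129 -0.111 -0.098]
   -0.145 10 [-0.123 -0.053 -0.05 ]
   -0.13 124 [-0.054 -0.05  -0.034]
   -0.115 97 [-0.052 -0.049 -0.037]
   -0.1 119 [-0.052 -0.049 -0.033]
   -0.085 117 [-0.052 -0.047 -0.033]
   -0.07 122 [-0.1   -0.039 -0.031]
   -0.055 114 [-0.049 -0.035 -0.024]
rim 107 [0.62023868 0.21735597 0.11540156] [0.71018677 0.30229288 0.12939572]
```

Call:
send_rows([
  [[1, 0, 0, 0, 0], [1, 0, 0, 0, 0]],
], force=42)

```text
t: 29.12
tool_pos: [0.664, 0.3679, 0.2256]
orientation: [2.229, 2.214, 0.0]
force: [-0.2, -0.5, -1.8]
opening: 0.011
gripper_force: 42.1
```

Call:
send_rows([
  [[1, 0, 0, 0, 0], [1, 0, 0, 0, 0]],
], force=34)

```text
t: 29.28
tool_pos: [0.664, 0.368, 0.2256]
orientation: [2.229, 2.214, 0.0]
force: [-0.4, 0.1, -2.1]
opening: 0.0115
gripper_force: 34.0
```

```bash
python3 chips2.py
```

```text
29.2833 [0.66397747 0.36801215 0.22560854] 0.011542641083475922
   -0.16 132 [-0.128 -0.116 -0.103]
   -0.145 17 [-0.128 -0.054 -0.048]
   -0.13 110 [-0.055 -0.051 -0.037]
   -0.115 48 [-0.053 -0.051 -0.036]
   -0.1 85 [-0.052 -0.047 -0.035]
   -0.085 84 [-0.115 -0.044 -0.032]
   -0.07 207 [-0.128 -0.108 -0.033]
   -0.055 118 [-0.047 -0.031 -0.021]
rim 239 [0.61498448 0.21342667 0.11500269] [0.70739526 0.30935085 0.12712342]
top 294 rel [ 0.008 -0.099 -0.046]
top 33 rel [ 0.005 -0.051 -0.032]
top 15 rel [-0.012 -0.056 -0.032]
top 61 rel [-0.02  -0.145 -0.11 ]
top 12 rel [-0.029 -0.061 -0.037]
   -0.16 47 [-0.129 -0.11  -0.099]
   -0.145 10 [-0.123 -0.052 -0.049]
   -0.13 121 [-0.054 -0.05  -0.036]
   -0.115 101 [-0.053 -0.049 -0.037]
   -0.1 120 [-0.052 -0.049 -0.034]
   -0.085 120 [-0.051 -0.046 -0.032]
   -0.07 120 [-0.099 -0.038 -0.031]
   -0.055 117 [-0.048 -0.034 -0.023]
rim 106 [0.61994795 0.21803711 0.11566637] [0.71108037 0.30259608 0.12894355]
```

No slip yet; keep lowering the grip force.

Call:
send_rows([
  [[1, 0, 0, 0, 0], [1, 0, 0, 0, 0]],
], force=26)

```text
t: 29.55
tool_pos: [0.6639, 0.3682, 0.2256]
orientation: [2.228, 2.214, 0.0]
force: [-0.5, 0.4, -1.9]
opening: 0.0118
gripper_force: 26.0
```

Call:
send_rows([
  [[1, 0, 0, 0, 0], [1, 0, 0, 0, 0]],
], force=20)

```text
t: 29.72
tool_pos: [0.6639, 0.3682, 0.2255]
orientation: [2.228, 2.214, 0.0]
force: [0.7, -0.1, -1.4]
opening: 0.0114
gripper_force: 20.0
```

```bash
python3 chips2.py
```

```text
29.7167 [0.66391204 0.36822355 0.22553286] 0.011425918201177422
   -0.16 129 [-0.128 -0.115 -0.102]
   -0.145 21 [-0.129 -0.054 -0.049]
   -0.13 107 [-0.055 -0.049 -0.036]
   -0.115 39 [-0.054 -0.051 -0.038]
   -0.1 85 [-0.053 -0.049 -0.035]
   -0.085 85 [-0.114 -0.048 -0.035]
   -0.07 204 [-0.128 -0.108 -0.033]
   -0.055 116 [-0.047 -0.032 -0.022]
rim 248 [0.61517717 0.21452767 0.11505242] [0.70693965 0.30939206 0.12703017]
top 334 rel [ 0.008 -0.095 -0.043]
top 12 rel [-0.012 -0.056 -0.03 ]
top 64 rel [-0.019 -0.145 -0.11 ]
   -0.16 44 [-0.128 -0.11  -0.099]
   -0.145 12 [-0.123 -0.052 -0.049]
   -0.13 118 [-0.054 -0.05  -0.035]
   -0.115 100 [-0.053 -0.049 -0.037]
   -0.1 120 [-0.052 -0.049 -0.034]
   -0.085 123 [-0.051 -0.046 -0.033]
   -0.07 119 [-0.102 -0.039 -0.03 ]
   -0.055 115 [-0.048 -0.035 -0.027]
rim 109 [0.61996738 0.21723027 0.11505358] [0.71203212 0.30271557 0.12959198]
```

Call:
send_rows([
  [[1, 0, 0, 0, 0], [1, 0, 0, 0, 0]],
], force=15)

```text
t: 29.98
tool_pos: [0.6639, 0.3682, 0.2256]
orientation: [2.228, 2.214, -0.0]
force: [0.2, -0.8, -1.5]
opening: 0.0117
gripper_force: 15.0
```

Call:
send_rows([
  [[1, 0, 0, 0, 0], [1, 0, 0, 0, 0]],
], force=12)

```text
t: 30.15
tool_pos: [0.6639, 0.3683, 0.2256]
orientation: [-2.228, -2.214, -0.0]
force: [0.9, -0.4, -0.8]
opening: 0.0114
gripper_force: 12.0
```

```bash
python3 chips2.py|grep -A14 top
```

```text
top 22 rel [ 0.006 -0.034 -0.056]
top 40 rel [ 0.014 -0.063 -0.077]
top 33 rel [ 0.006 -0.048 -0.067]
top 9 rel [ 0.017 -0.079 -0.101]
top 11 rel [-0.01  -0.039 -0.058]
top 64 rel [-0.02  -0.145 -0.111]
   -0.16 45 [-0.129 -0.11  -0.099]
   -0.145 4 [-0.127 -0.11  -0.101]
   -0.1 7 [-0.109 -0.107 -0.105]
   -0.085 127 [-0.106 -0.101 -0.093]
   -0.07 123 [-0.097 -0.089 -0.074]
   -0.055 123 [-0.088 -0.076 -0.06 ]
rim 297 [0.62012167 0.21788666 0.11502051] [0.71169454 0.30239272 0.12994269]
```

Call:
send_rows([
  [[1, 0, 0, 0, 0], [1, 0, 0, 0, 0], [1, 0, 0, 0, 0]],
], force=9)

```text
t: 30.5
tool_pos: [0.6639, 0.3682, 0.2256]
orientation: [2.228, 2.214, 0.0]
force: [0.4, -0.5, -1.4]
opening: 0.012
gripper_force: 9.0
```

```bash
python3 chips2.py; python3 - <<'E'
import cv2,numpy as np
a=cv2.resize(cv2.imread('pics/p_side.png')[110:230,180:310],None,fx=3,fy=3);b=cv2.resize(cv2.imread('pics/p_top.png')[140:260,140:270],None,fx=3,fy=3)
cv2.imwrite('pics/c10.png',np.hstack([a,b]))
E
```

```text
30.5 [0.66394752 0.36820656 0.2256395 ] 0.012004063183515122
   -0.16 127 [-0.128 -0.116 -0.103]
   -0.145 9 [-0.126 -0.119 -0.107]
   -0.1 20 [-0.109 -0.106 -0.097]
   -0.085 95 [-0.11  -0.103 -0.097]
   -0.07 128 [-0.129 -0.095 -0.088]
   -0.055 97 [-0.09  -0.085 -0.079]
rim 337 [0.61468502 0.21428864 0.11501961] [0.70689231 0.3084564  0.12999174]
top 28 rel [ 0.02  -0.068 -0.097]
top 37 rel [-0.023 -0.143 -0.102]
   -0.16 44 [-0.129 -0.111 -0.099]
   -0.1 12 [-0.108 -0.105 -0.103]
   -0.085 113 [-0.107 -0.101 -0.095]
   -0.07 113 [-0.097 -0.092 -0.086]
   -0.055 112 [-0.088 -0.083 -0.078]
rim 305 [0.62019429 0.21748123 0.11500066] [0.71133523 0.30317767 0.12992286]
```

View pics/c10.png

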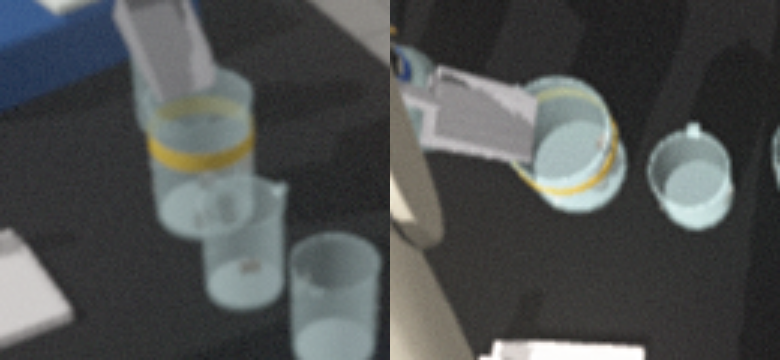

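```bash
python3 - <<'E'
import cv2,numpy as np
for n in("side","top"):
    a=cv2.imread(f"pics/{n}0.png").astype(int);b=cv2.imread(f"pics/p_{n}.png").astype(int)
    D=np.abs(a-b).sum(2);m=(cv2.blur(D.astype(np.float32),(3,3))>60).astype(np.uint8)
    box=(180,110,310,230) if n=="side" else (180,140,310,225)
    x0,y0,x1,y1=box;k,l,st,cc=cv2.connectedComponentsWithStats(m[y0:y1,x0:x1])
    for i in range(1,k):
        if st[i,4]>6:
            s=(l==i);print(n,cc[i].round()+[x0,y0],st[i,4],"before",a[y0:y1,x0:x1][s].mean(0).round(),"after",b[y0:y1,x0:x1][s].mean(0).round())
    if n=="side":
        print("c spot before",a[195:202,258:268].mean((0,1)),"after",b[195:202,258:268].mean((0,1)));
        print(a[193:204,256:270].sum(2)//3);print(b[193:204,256:270].sum(2)//3)
E
```

```text
side [235. 120.] 487 before [106.  88.  73.] after [126. 123. 122.]
side [181. 119.] 21 before [102.  68.  47.] after [139.  91.  59.]
side [229. 133.] 15 before [122. 121. 110.] after [144. 142. 142.]
side [255. 179.] 21 before [147. 146. 131.] after [122. 123. 111.]
side [206. 221.] 124 before [ 51.  52. 137.] after [63. 63. 63.]
c spot before [132.78571429 134.27142857 124.7       ] after [133.08571429 134.28571429 124.8       ]
[[115 116 115 113 115 115 121 117 123 123 125 128 132 136]
 [117 116 115 116 117 119 117 118 123 123 126 131 129 134]
 [119 117 117 116 120 126 124 120 121 126 127 132 132 136]
 [123 130 128 127 132 132 129 123 120 127 133 136 133 132]
 [139 147 146 142 132 127 124 117 117 122 129 138 142 139]
 [154 155 153 148 131 120 116 112 114 116 125 140 144 144]
 [158 161 154 144 129 113 112 114 117 117 128 139 148 150]
 [159 157 155 146 129 122 122 127 124 127 136 145 150 148]
 [159 156 155 146 141 138 139 142 140 142 144 146 149 149]
 [160 157 155 153 151 146 148 148 145 149 147 150 147 150]
 [158 158 155 153 153 152 148 147 148 147 148 146 149 150]]
[[115 115 116 
[... 200 characters left out ...]
 129 129 134 135 134]
 [143 145 146 142 133 127 126 120 119 122 127 136 140 139]
 [153 156 153 144 131 119 117 115 115 115 122 142 144 146]
 [160 155 154 141 132 113 112 114 116 119 126 140 149 148]
 [159 157 153 145 130 122 120 124 124 131 134 145 151 148]
 [160 155 154 152 140 133 139 140 139 140 142 146 149 152]
 [161 157 157 155 147 148 148 146 149 146 148 149 149 148]
 [159 157 156 154 149 150 151 150 150 147 147 148 148 152]]
top [308. 164.] 11 before [ 95. 104. 103.] after [141. 154. 151.]
top [184. 182.] 212 before [ 99. 108. 101.] after [153. 153. 154.]
top [212. 189.] 12 before [179. 187. 171.] after [141. 153. 149.]
top [215. 195.] 22 before [174. 178. 162.] after [134. 142. 136.]
```

```bash
python3 - <<'E'
from h import *
def ray(n,u,v,z):
    c=viewer.calibration(n);K=c["camera_matrix"];E=np.array(c["extrinsics"])
    d=E[:3,:3]@np.array([(u-K[0,2])/K[0,0],-(v-K[1,2])/K[1,1],-1]);o=E[:3,3];return (o+d*(z-o[2])/d[2]).round(4)
for n in("side","top"):
    a=cv2.imread(f"pics/{n}0.png").astype(np.float32);b=cv2.imread(f"pics/p_{n}.png").astype(np.float32)
    D=cv2.blur(np.abs(a-b).sum(2),(3,3));m=(D>30).astype(np.uint8)
    x0,y0,x1,y1=(225,135,320,235) if n=="side" else (195,165,310,225)
    k,l,st,cc=cv2.connectedComponentsWithStats(m[y0:y1,x0:x1])
    for i in range(1,k):
        if st[i,4]>4: u,v=cc[i]+[x0,y0];print(n,round(u),round(v),st[i,4],st[i,:4]+[x0,y0,0,0],ray(n,u,v,.015),ray(n,u,v,.035))
    print("beaker foot px for",n,[ (ray(n,u,v,.0)) for u,v in ((198,188),)])
f,d,K,E,c=cam("side")
E
```

```text
side 231 138 23 [228 135   6   8] [0.7044 0.457  0.015 ] [0.692 0.428 0.035]
side 246 137 53 [242 135  10   6] [0.7459 0.4333 0.015 ] [0.7324 0.4049 0.035 ]
side 305 136 9 [304 135   4   3] [0.9034 0.3447 0.015 ] [0.8858 0.3186 0.035 ]
side 312 138 12 [310 137   5   4] [0.9129 0.324  0.015 ] [0.895  0.2985 0.035 ]
side 306 144 37 [302 141  10   8] [0.881  0.3046 0.015 ] [0.864  0.2796 0.035 ]
side 294 149 7 [293 147   3   4] [0.8375 0.3025 0.015 ] [0.8217 0.2775 0.035 ]
side 285 154 15 [284 151   4   8] [0.801 0.294 0.015] [0.7861 0.2692 0.035 ]
side 291 152 5 [289 151   5   2] [0.8213 0.2955 0.015 ] [0.8058 0.2707 0.035 ]
side 248 171 26 [246 167   6   7] [0.6724 0.2797 0.015 ] [0.6609 0.2553 0.035 ]
side 255 180 60 [252 175   7  10] [0.6683 0.2346 0.015 ] [0.6568 0.2114 0.035 ]
side 317 180 18 [314 178   6   5] [0.8096 0.1441 0.015 ] [0.7944 0.1233 0.035 ]
side 247 183 25 [244 181   7   5] [0.6431 0.2333 0.015 ] [0.6324 0.2101 0.035 ]
side 306 184 10 [305 182   3   6] [0.7751 0.1435 0.015 ] [0.7608 0.1227 0.035 ]
side 311 185 18 [309 182   6   7] [0.7847 0.1354 0.015 ] [0.7702 0.11
[... 698 characters left out ...]
0274  0.035 ]
top 208 173 11 [207 171   3   4] [0.7257 0.252  0.015 ] [0.7196 0.2482 0.035 ]
top 240 183 5 [239 183   4   2] [0.6995 0.1586 0.015 ] [0.6939 0.1564 0.035 ]
top 285 183 7 [283 183   5   2] [0.7063 0.0348 0.015 ] [0.7006 0.0348 0.035 ]
top 236 186 5 [235 186   3   2] [0.6902 0.1696 0.015 ] [0.6847 0.1673 0.035 ]
top 280 197 245 [267 186  25  22] [0.6661 0.0454 0.015 ] [0.661  0.0451 0.035 ]
top 243 204 274 [231 192  22  24] [0.6406 0.1479 0.015 ] [0.6359 0.1459 0.035 ]
top 276 206 17 [273 204   7   4] [0.6416 0.0565 0.015 ] [0.6369 0.0561 0.035 ]
top 275 222 9 [273 220   4   5] [0.5951 0.0568 0.015 ] [0.5912 0.0564 0.035 ]
beaker foot px for top [array([0.6837, 0.2786, 0.    ])]
```

Call:
send_rows([
  [[1, 0, 0, 0.1, 0], [1, 0, 0, 0.22, 0], [1, 0, 0, 0.22, 0], [1, -0.15, -0.15, 0.22, 0], [1, -0.3, -0.35, 0.22, 0], [1, -0.45, -0.55, 0.22, 0], [1, -0.6, -0.75, 0.22, 0], [1, -0.75, -0.9, 0.22, 0], [1, -0.9, -1, 0.22, 0]],
], force=60)

```text
t: 31.4
tool_pos: [0.4992, 0.1801, 0.2683]
orientation: [2.229, 2.213, -0.0]
force: [1.0, -0.4, -0.4]
opening: 0.0105
gripper_force: 60.0
```

Call:
send_rows([
  [[1, -0.1, -0.15, -0.1, 0], [1, -0.17, -0.3, -0.25, 0], [1, -0.17, -0.34, -0.4, 0], [1, -0.17, -0.34, -0.5, 0], [1, -0.17, -0.34, -0.55, 0], [1, -0.17, -0.34, -0.55, 0]],
])

```text
t: 31.9
tool_pos: [0.4645, 0.1137, 0.1566]
orientation: [-2.227, -2.212, 0.005]
force: [-1.9, -0.4, -1.6]
opening: 0.0102
gripper_force: 60.0
```

```bash
python3 st.py
```

```text
31.9 [0.46452048 0.1137471  0.15656713] -0.38241171712497946 [-1.87508497 -0.43196911 -1.55695239]
bowl rel [-0.03117522 -0.08879705 -0.10780847] [ 0.02668006 -0.07013054 -0.07605731] 242
-0.09 [-0.107 -0.105 -0.102]
-0.08 [-0.105 -0.1   -0.095]
```

Call:
send_rows([
  [[1, 0, 0, -0.12, 0], [1, 0, 0, -0.2, 0], [1, 0, 0, -0.25, 0], [1, 0, 0, -0.29, 0], [1, 0, 0, -0.33, 0], [1, 0, 0, -0.37, 0], [1, 0, 0, -0.41, 0], [1, 0, 0, -0.45, 0], [1, 0, 0, -0.49, 0], [1, 0, 0, -0.52, 0], [1, 0, 0, -0.545, 0], [1, 0, 0, -0.545, 0]],
], force=14)

```text
t: 33.0
tool_pos: [0.4655, 0.1138, 0.0491]
orientation: [-2.228, -2.214, 0.003]
force: [-0.4, -0.7, 0.0]
opening: 0.0117
gripper_force: 14.0
```

```bash
python3 st.py; sed 's/X>.55)&(X<.66)/X>.42)\&(X<.52)/; s/Y>-.27)&(Y<.03)/Y>-.1)\&(Y<.25)/; s/Y<-.1)&(Y>-.35)/Y<.25)\&(Y>-.12)/; s/arange(-.35,-.1/arange(-.12,.25/' m.py > m2.py; python3 m2.py | head -20
```

```text
33.0 [0.46545955 0.11376653 0.04909453] -0.360130417956215 [-0.39910536 -0.70940587  0.03405334]
handle deg 47.57516251799683 x 0.00017740213064459096
bowl rel [-0.03275685 -0.13684079 -0.05286411] [ 0.03498905 -0.07010829 -0.03019542] 620
-0.14 [-0.052 -0.049 -0.045]
-0.13 [-0.05  -0.048 -0.046]
-0.12 [-0.049 -0.047 -0.045]
-0.11 [-0.049 -0.047 -0.045]
-0.1 [-0.049 -0.047 -0.044]
-0.09 [-0.05  -0.047 -0.045]
-0.08 [-0.049 -0.047 -0.044]
33.1 [0.46619978 0.11376604 0.05027863]
wrist red 5085 [0.4669548  0.15875806 0.08383347] [0.46052194 0.10965228 0.05637398] [0.4729702  0.19026035 0.09950894] dir [0.00130713 0.90021479 0.43544417]
 grey 17639 [ 0.42000103 -0.015225    0.00300111] [0.49805685 0.24427765 0.04998658]
 bright 16630
   -0.015 34 [0.451 0.482] [0.003 0.003 0.004]
   0.0 11 [0.453 0.481] [0.003 0.003 0.003]
   0.03 277 [0.457 0.476] [0.003 0.004 0.004]
   0.045 64 [0.457 0.476] [0.003 0.004 0.005]
   0.06 256 [0.459 0.474] [0.018 0.036 0.039]
   0.075 351 [0.461 0.472] [0.039 0.043 0.047]
   0.09 118 [0.461 0.473] [0.047 0.049 0.05 ]
   0.18 1945 [0.422 0.496] [0.005 0.007 0.013]
   0.195 4144 [0.422 0.496] [0.005 0.006 0.008]
   0.21 4425 [0.422 0.496] [0.005 0.006 0.008]
   0.225 4729 [0.422 0.496] [0.005 0.006 0.008]
   0.24 1284 [0.422 0.495] [0.005 0.006 0.007]
 grey 1064 [ 0.4200076 -0.0197311  0.0030104] [0.49411034 0.24971982 0.04991138]
 bright 310
   -0.03 8 [0.435 0.489] [0.003 0.006 0.009]
   -0.015 46 [0.434 0.49 ] [0.003 0.007 0.016]
```

```bash
python3 - <<'E'
from h import *
im,d,K,E,c=cam("wrist");P=cloud(d,K,E);hsv=cv2.cvtColor(im,cv2.COLOR_BGR2HSV)
X,Y,Z=P[...,0],P[...,1],P[...,2];m=(d>0)&(hsv[...,1]<70)&(hsv[...,2]>100)&(Y>.16)&(Y<.36)&(X>.38)&(X<.53)&(Z>.003)&(Z<.07)
p=P[m];print(p.min(0),p.max(0))
for y in np.arange(.17,.2,.002):
    k=p[(p[:,1]>=y)&(p[:,1]<y+.002)&(abs(p[:,0]-.4525)<.025)]
    if len(k):print(round(y,3),len(k),np.round(np.percentile(k[:,2],[5,50,95]),4))
k=p[(p[:,1]>.2)&(p[:,1]<.24)]
for x in list(np.arange(.4,.42,.002))+list(np.arange(.486,.506,.002)):
    q=k[(k[:,0]>=x)&(k[:,0]<x+.002)]
    if len(q):print("x",round(x,3),len(q),np.round(np.percentile(q[:,2],[5,50,95]),4))
print(p[:,1].max())
E
```

```text
[0.41353899 0.18785339 0.00313573] [0.49805073 0.24475838 0.01436992]
0.186 38 [0.0108 0.0119 0.0128]
0.188 338 [0.0107 0.0118 0.0128]
0.19 367 [0.005  0.0069 0.0126]
0.192 318 [0.0047 0.0058 0.0071]
0.194 333 [0.0048 0.0058 0.0067]
0.196 358 [0.0047 0.0058 0.0069]
0.198 352 [0.0047 0.0059 0.0069]
x 0.412 23 [0.0102 0.0113 0.0122]
x 0.414 328 [0.0107 0.0118 0.013 ]
x 0.416 525 [0.0049 0.0081 0.0126]
x 0.418 294 [0.0047 0.0058 0.0069]
x 0.486 300 [0.0047 0.0058 0.0069]
x 0.488 298 [0.0047 0.0058 0.0071]
x 0.49 301 [0.0045 0.0057 0.007 ]
x 0.492 302 [0.0047 0.0058 0.0068]
x 0.494 433 [0.005  0.0103 0.0126]
x 0.496 290 [0.0107 0.0118 0.0128]
x 0.498 1 [0.0109 0.0109 0.0109]
0.24475837508618647
```

Call:
send_rows([
  [[0.4, 0, 0, 0, 0], [0.4, 0, 0, 0, 0], [0.4, 0, 0, 0, 0], [0.4, 0, 0.04, 0.02, 0], [0.4, 0.005, 0.09, 0.045, 0], [0.4, 0.005, 0.125, 0.065, 0], [0.4, 0.005, 0.125, 0.065, 0], [1, 0.005, 0.125, 0.065, 0], [1, 0.005, 0.125, 0.065, 0], [1, 0.005, 0.125, 0.065, 0], [1, 0.005, 0.125, 0.065, 0], [1, 0.005, 0.125, 0.065, 0], [1, 0.005, 0.125, 0.065, 0], [1, 0.005, 0.125, 0.065, 0]],
], force=60)

```text
t: 34.47
tool_pos: [0.4673, 0.1388, 0.0634]
orientation: [-2.229, -2.214, 0.0]
force: [-0.8, -0.3, -0.1]
opening: 0.0084
gripper_force: 60.0
```

Call:
send_rows([
  [[1, 0, 0, 0.01, 0], [1, 0, 0, 0.03, 0], [1, 0, 0, 0.06, 0], [1, 0, 0, 0.1, 0], [1, 0, 0, 0.15, 0], [1, 0, 0, 0.21, 0], [1, 0, 0, 0.27, 0], [1, 0, 0, 0.33, 0], [1, 0, 0, 0.38, 0], [1, 0, 0, 0.4, 0], [1, 0, 0, 0.4, 0]],
])

```text
t: 35.38
tool_pos: [0.4685, 0.1392, 0.1453]
orientation: [2.227, 2.213, 0.004]
force: [0.0, -0.1, -1.3]
opening: 0.0082
gripper_force: 60.0
```

```bash
python3 st.py;  python3 m2.py | head -3
```

```text
35.3833 [0.46845613 0.13922776 0.1453246 ] -0.36004716114603585 [ 0.0190418  -0.0860941  -1.25132615]
handle deg 45.120459824160456 x 0.0006233906257336667
bowl rel [-0.03425609 -0.13127489 -0.11118663] [ 0.02522255 -0.07007594 -0.05992975] 734
-0.14 [-0.106 -0.101 -0.098]
-0.13 [-0.109 -0.107 -0.103]
-0.12 [-0.107 -0.104 -0.1  ]
-0.11 [-0.104 -0.1   -0.097]
-0.1 [-0.101 -0.097 -0.094]
-0.09 [-0.098 -0.094 -0.091]
-0.08 [-0.094 -0.091 -0.088]
35.4833 [0.46733434 0.13902153 0.14336051]
wrist red 31 [0.46746902 0.11977929 0.12897225] [0.46321061 0.11847697 0.12759665] [0.47266708 0.12145426 0.12999804] dir [-0.9993379   0.03613392  0.00425404]
 grey 8800 [0.42000048 0.01734428 0.00306007] [0.49804452 0.24999143 0.04995181]
```

Call:
send_rows([
  [[1, 0, 0, -0.08, 0], [1, 0, 0, -0.13, 0], [1, 0, 0, -0.18, 0], [1, 0, 0, -0.23, 0], [1, 0, 0, -0.28, 0], [1, 0, 0, -0.33, 0], [1, 0, 0, -0.37, 0], [1, 0, 0, -0.4, 0], [1, 0, 0, -0.41, 0], [1, 0, 0, -0.41, 0], [0.4, 0, 0, -0.41, 0], [0.4, 0, 0, -0.41, 0], [0.4, 0, 0, -0.41, 0]],
], force=14)

```text
t: 36.72
tool_pos: [0.4679, 0.139, 0.0621]
orientation: [2.228, 2.214, 0.001]
force: [0.1, -0.4, 0.6]
opening: 0.0249
gripper_force: 0.0
```

```bash
python3 st.py;  python3 m2.py | head -3
```

```text
36.7167 [0.46785323 0.13904609 0.06205759] -0.36377961069288267 [ 0.11695965 -0.41804523  0.6208747 ]
handle deg 55.94696147437481 x 0.0002248855053179419
bowl rel [-0.02873191 -0.16148394 -0.06629394] [ 0.04203862 -0.0700043  -0.03023704] 940
-0.17 [-0.063 -0.061 -0.061]
-0.16 [-0.064 -0.061 -0.059]
-0.15 [-0.063 -0.061 -0.058]
-0.14 [-0.064 -0.061 -0.058]
-0.13 [-0.063 -0.06  -0.058]
-0.12 [-0.063 -0.06  -0.058]
-0.11 [-0.063 -0.06  -0.058]
-0.1 [-0.063 -0.061 -0.058]
-0.09 [-0.062 -0.06  -0.058]
-0.08 [-0.062 -0.059 -0.036]
36.8167 [0.46770899 0.13903577 0.06190735]
wrist red 3658 [0.46787628 0.16063116 0.08088233] [0.4605514  0.1102526  0.05040848] [0.47630005 0.19201906 0.09591858] dir [-0.04579378  0.91162439  0.4084653 ]
 grey 17439 [ 0.42000267 -0.01521336  0.00300015] [0.50368212 0.24999537 0.04998978]
```

Call:
send_rows([
  [[0.4, 0, -0.04, 0, 0], [0.4, 0.01, -0.08, -0.02, 0], [0.4, 0.01, -0.115, -0.045, 0], [0.4, 0.01, -0.115, -0.058, 0], [0.4, 0.01, -0.115, -0.058, 0], [1, 0.01, -0.115, -0.058, 0], [1, 0.01, -0.115, -0.058, 0], [1, 0.01, -0.115, -0.058, 0], [1, 0.01, -0.115, -0.058, 0], [1, 0.01, -0.115, -0.058, 0], [1, 0.01, -0.115, -0.058, 0], [1, 0.01, -0.115, -0.058, 0]],
], force=60)

```text
t: 37.97
tool_pos: [0.4695, 0.1162, 0.0501]
orientation: [2.228, 2.215, 0.0]
force: [-0.6, 0.5, 0.2]
opening: 0.0098
gripper_force: 59.8
```

```bash
python3 m2.py | head -3
```

```text
37.9667 [0.46952211 0.11623802 0.05007649]
wrist red 4862 [0.46887568 0.15997006 0.08097698] [0.46177247 0.11068062 0.05495884] [0.47565785 0.19151072 0.09674356] dir [-0.03105627  0.90787324  0.41809292]
 grey 17935 [ 0.42000076 -0.01297916  0.00300904] [0.49792677 0.24687269 0.0499423 ]
```

Call:
send_rows([
  [[1, 0, 0, 0.01, 0], [1, 0, 0, 0.03, 0], [1, 0, 0, 0.06, 0], [1, 0, 0, 0.1, 0], [1, 0, 0, 0.15, 0], [1, 0, 0, 0.21, 0], [1, 0, 0, 0.27, 0], [1, 0, 0, 0.33, 0], [1, 0, 0, 0.38, 0], [1, 0, 0, 0.4, 0], [1, 0, 0, 0.4, 0]],
])

```text
t: 39.03
tool_pos: [0.4705, 0.1162, 0.1317]
orientation: [2.227, 2.213, 0.003]
force: [-0.1, 0.6, -1.9]
opening: 0.0097
gripper_force: 59.8
```

```bash
python3 st.py
```

```text
39.0333 [0.47048926 0.11619655 0.13171694] -0.3581268014618867 [-0.09651275  0.57554849 -1.88916617]
handle deg 50.79641040023322 x 0.00025414879339919497
bowl rel [-0.03085021 -0.13189038 -0.06760924] [ 0.02909196 -0.07010898 -0.0305801 ] 671
-0.13 [-0.066 -0.063 -0.061]
-0.12 [-0.064 -0.062 -0.06 ]
-0.11 [-0.063 -0.06  -0.058]
-0.1 [-0.063 -0.06  -0.058]
-0.09 [-0.061 -0.058 -0.056]
-0.08 [-0.06  -0.058 -0.056]
```

Call:
send_rows([
  [[1, -0.02, 0.05, 0, -0.033], [1, -0.04, 0.15, 0, -0.033], [1, -0.072, 0.28, 0, -0.033], [1, -0.072, 0.42, 0, -0.033], [1, -0.072, 0.56, 0, -0.033], [1, -0.072, 0.7, 0, -0.033], [1, -0.072, 0.82, 0, -0.033], [1, -0.072, 0.91, 0, -0.033], [1, -0.072, 0.97, 0, -0.033], [1, -0.072, 0.99, 0, -0.033], [1, -0.072, 0.99, 0, -0.033]],
])

```text
t: 40.05
tool_pos: [0.4546, 0.3142, 0.1291]
orientation: [-2.265, -2.177, 0.002]
force: [-0.1, 0.8, -2.0]
opening: 0.0099
gripper_force: 59.8
```

Call:
send_rows([
  [[1, 0, 0.05, -0.02, 0], [1, 0, 0.09, -0.06, 0], [1, 0, 0.1, -0.1, 0], [1, 0, 0.1, -0.12, 0], [1, 0, 0.1, -0.12, 0], [1, 0, 0.1, -0.12, 0]],
])

```text
t: 40.55
tool_pos: [0.4546, 0.3334, 0.1051]
orientation: [-2.266, -2.175, 0.003]
force: [0.2, 1.1, -1.8]
opening: 0.0095
gripper_force: 59.8
```

```bash
cat > r.py <<'E'
from h import *
s=telemetry.read_state();tp=s["tool_pos"];r=R.from_rotvec(s["orientation"]).as_matrix();print(s["t"],tp,np.degrees(np.arctan2(r[1,1],r[0,1])),s["force"])
for n in("wrist","side","top"):
    im,d,K,E,c=cam(n);cv2.imwrite(f"pics/r_{n}.png",im);P=cloud(d,K,E);hsv=cv2.cvtColor(im,cv2.COLOR_BGR2HSV);H,S,V=[hsv[...,i].astype(int) for i in range(3)]
    X,Y,Z=P[...,0],P[...,1],P[...,2];B=(d>0)&(X>.4)&(X<.51)
    p=P[B&((H<8)|(H>172))&(S>140)&(Z>.03)&(Z<.2)&(Y>.2)&(Y<.5)]
    if len(p)>10:
        v=np.linalg.svd(p-p.mean(0),full_matrices=False)[2][0];v*=np.sign(v[1]);print(n,"red",len(p),p.mean(0),p[:,1].min(),p[:,1].max(),"dir",v)
    q=P[B&(S<90)&(V>50)&(Y>.16)&(Y<.33)&(Z>.003)&(Z<.12)]
    for y in np.arange(.17,.33,.012):
        k=q[(q[:,1]>=y)&(q[:,1]<y+.012)];m=k[abs(k[:,0]-.456)<.02]
        if len(k)>3:print("  ",round(y,3),len(k),np.round(np.percentile(k[:,0],[3,97]),3),"mid z",np.round(np.percentile(m[:,2],[5,50,95]),3) if len(m) else "")
E
python3 r.py
```

```text
40.55 [0.45458    0.33339551 0.10510734] -2.351299238922097 [ 0.15848302  1.05636633 -1.83014609]
wrist red 4663 [0.45553249 0.37759589 0.14096842] 0.32811085143408825 0.4065483600989293 dir [0.00389466 0.87207759 0.48935213]
   0.194 18 [0.437 0.464] mid z [0.042 0.043 0.043]
   0.206 69 [0.437 0.461] mid z [0.042 0.043 0.044]
   0.242 202 [0.444 0.46 ] mid z [0.047 0.048 0.05 ]
   0.254 349 [0.444 0.497] mid z [0.048 0.049 0.05 ]
   0.266 149 [0.445 0.497] mid z [0.049 0.05  0.051]
   0.278 317 [0.414 0.497] mid z [0.083 0.084 0.086]
   0.29 806 [0.415 0.496] mid z [0.072 0.088 0.092]
   0.302 846 [0.415 0.496] mid z [0.093 0.097 0.101]
   0.314 2235 [0.418 0.493] mid z [0.006 0.047 0.107]
   0.326 58 [0.45 0.46] mid z [0.109 0.11  0.111]
side red 21 [0.45458201 0.34060995 0.11852136] 0.33042739431735635 0.35117998972215425 dir [0.09117572 0.81199437 0.5764999 ]
   0.182 108 [0.411 0.492] mid z [0.004 0.008 0.013]
   0.194 96 [0.411 0.492] mid z [0.004 0.006 0.045]
   0.206 203 [0.413 0.491] mid z [0.004 0.042 0.046]
   0.218 193 [0.414 0.49 ] mid z [0.004 0.043 0.048]
   0.23 199 
[... 443 characters left out ...]
105 0.112 0.118]
   0.182 83 [0.415 0.494] mid z [0.004 0.01  0.014]
   0.194 136 [0.418 0.495] mid z [0.004 0.007 0.011]
   0.206 196 [0.417 0.495] mid z [0.004 0.045 0.049]
   0.218 157 [0.414 0.496] mid z [0.044 0.047 0.052]
   0.23 149 [0.416 0.495] mid z [0.046 0.049 0.053]
   0.242 141 [0.416 0.494] mid z [0.047 0.05  0.053]
   0.254 157 [0.414 0.495] mid z [0.047 0.052 0.055]
   0.266 151 [0.414 0.496] mid z [0.048 0.052 0.056]
   0.278 165 [0.415 0.495] mid z [0.05  0.054 0.086]
   0.29 151 [0.416 0.494] mid z [0.051 0.081 0.094]
   0.302 117 [0.412 0.476] mid z [0.05  0.058 0.103]
   0.314 116 [0.415 0.494] mid z [0.006 0.059 0.112]
   0.326 6 [0.436 0.48 ] mid z [0.106 0.113 0.115]
```

Call:
send_rows([
  [[1, 0, 0, -0.04, 0], [1, 0, 0, -0.08, 0], [1, 0, 0, -0.12, 0], [1, 0, 0, -0.15, 0], [1, 0, 0, -0.18, 0], [1, 0, 0, -0.2, 0], [1, 0, 0, -0.22, 0], [1, 0, 0, -0.235, 0], [1, 0, 0, -0.245, 0], [1, 0, 0, -0.25, 0], [1, 0, 0, -0.25, 0]],
], force=40)

```text
t: 41.62
tool_pos: [0.4552, 0.3341, 0.0561]
orientation: [2.266, 2.176, 0.001]
force: [0.6, -0.3, 0.4]
opening: 0.0107
gripper_force: 39.9
```

```bash
python3 r.py
```

```text
41.6167 [0.45518198 0.33414164 0.05612467] -2.335156531358219 [ 0.57166762 -0.26823075  0.392636  ]
wrist red 4855 [0.45621618 0.37790419 0.0869969 ] 0.3279823706058812 0.4095942066768787 dir [0.00541162 0.90916958 0.41639091]
   0.182 368 [0.434 0.466] mid z [0.005 0.007 0.01 ]
   0.194 492 [0.435 0.466] mid z [0.005 0.007 0.008]
   0.206 549 [0.437 0.465] mid z [0.007 0.008 0.009]
   0.218 149 [0.437 0.465] mid z [0.008 0.008 0.009]
   0.254 339 [0.444 0.462] mid z [0.008 0.008 0.009]
   0.266 23 [0.445 0.448] mid z [0.008 0.009 0.01 ]
   0.278 197 [0.415 0.497] mid z [0.039 0.041 0.042]
   0.29 806 [0.414 0.497] mid z [0.021 0.044 0.048]
   0.302 962 [0.414 0.496] mid z [0.049 0.052 0.055]
   0.314 1711 [0.416 0.495] mid z [0.004 0.014 0.061]
   0.326 141 [0.45  0.461] mid z [0.061 0.063 0.103]
side red 22 [0.45466966 0.34248816 0.06921233] 0.3317382083886208 0.3548600281508937 dir [0.09139953 0.8512717  0.5167036 ]
   0.182 113 [0.411 0.491] mid z [0.004 0.008 0.013]
   0.194 109 [0.411 0.491] mid z [0.004 0.007 0.009]
   0.206 118 [0.414 0.49 ] mid z [0.005 0.007 0.01 ]
   0.218
[... 501 characters left out ...]
06  0.095 0.117]
   0.182 86 [0.415 0.494] mid z [0.004 0.01  0.015]
   0.194 140 [0.415 0.495] mid z [0.005 0.008 0.011]
   0.206 144 [0.414 0.496] mid z [0.005 0.008 0.011]
   0.218 146 [0.413 0.495] mid z [0.006 0.009 0.012]
   0.23 144 [0.416 0.495] mid z [0.006 0.01  0.014]
   0.242 138 [0.415 0.495] mid z [0.005 0.009 0.013]
   0.254 143 [0.415 0.494] mid z [0.006 0.009 0.012]
   0.266 143 [0.414 0.495] mid z [0.006 0.009 0.013]
   0.278 175 [0.416 0.495] mid z [0.006 0.011 0.041]
   0.29 111 [0.415 0.495] mid z [0.007 0.04  0.049]
   0.302 197 [0.415 0.492] mid z [0.007 0.05  0.059]
   0.314 110 [0.416 0.493] mid z [0.045 0.056 0.071]
   0.326 4 [0.408 0.481] mid z [0.065 0.089 0.113]
```

Call:
send_rows([
  [[0.4, 0, 0, 0, 0], [0.2, 0, 0, 0, 0], [0, 0, 0, 0, 0], [-0.2, 0, 0, 0, 0], [-0.2, 0, 0, 0, 0], [-0.2, 0, 0, 0, 0], [-0.2, 0, 0.0, 0.1, 0], [-0.2, 0, 0, 0.3, 0], [-0.2, 0, 0, 0.5, 0], [-0.2, 0, 0, 0.7, 0], [-0.2, 0, 0.3, 0.9, 0], [-0.2, 0, 0.5, 0.9, 0], [-0.2, 0, 0.5, 0.9, 0], [-0.2, 0, 0.5, 0.9, 0]],
])

```text
t: 42.93
tool_pos: [0.4548, 0.4388, 0.2382]
orientation: [-2.262, -2.178, -0.007]
force: [0.6, -0.2, 0.5]
opening: 0.0556
gripper_force: 0.0
```

```bash
python3 r.py | grep -A14 -e "^4" -e side; python3 chips.py | grep -A9 "^190"; python3 - <<'E'
from h import *
def ray(n,u,v,z):
    c=viewer.calibration(n);K=c["camera_matrix"];E=np.array(c["extrinsics"])
    d=E[:3,:3]@np.array([(u-K[0,2])/K[0,0],-(v-K[1,2])/K[1,1],-1]);o=E[:3,3];return (o+d*(z-o[2])/d[2]).round(3)
for n in("side","top"):
    im,d,K,E,c=cam(n);P=cloud(d,K,E);a=cv2.imread(f"pics/{n}0.png").astype(np.float32)
    D=cv2.blur(np.abs(a-im).sum(2),(3,3));m=(D>35)
    G=(P[...,0]>.3)&(P[...,0]<.85)&(P[...,1]>-.45)&(P[...,1]<.2)&(P[...,2]<.1)&(P[...,2]>.004)&(d>0)
    k,l,st,cc=cv2.connectedComponentsWithStats((m&G).astype(np.uint8))
    for i in range(1,k):
        if st[i,4]>8:print(n,"new thing",cc[i].round(),st[i,4],np.median(P[l==i],0).round(3))
    x0,y0,x1,y1=(225,135,270,200) if n=="side" else (175,165,220,212)
    k,l,st,cc=cv2.connectedComponentsWithStats(m[y0:y1,x0:x1].astype(np.uint8))
    for i in range(1,k):
        if st[i,4]>5:u,v=cc[i]+[x0,y0];print(n,"beaker blob",round(u),round(v),st[i,4],ray(n,u,v,.014))
    p=P[(d>0)&(P[...,0]>.6)&(P[...,0]<.73)&(P[...,1]>.2)&(P[...,1]<.33)&(P[...,2]>.115)&(P[...,2]<.13)];print(n,"rim",(p.min(0)+p.max(0))/2)
E
```

```text
42.9333 [0.45482663 0.43879071 0.23817974] -2.1674610682854167 [ 0.58426567 -0.16948136  0.54568605]
wrist red 795 [0.45629239 0.37770609 0.08639273] 0.32996991040059964 0.4095111304369412 dir [0.00783194 0.9179441  0.39663244]
   0.218 120 [0.42  0.495] mid z [0.007 0.008 0.009]
   0.23 520 [0.417 0.495] mid z [0.007 0.008 0.01 ]
   0.242 562 [0.416 0.496] mid z [0.007 0.008 0.01 ]
   0.254 578 [0.416 0.496] mid z [0.007 0.008 0.01 ]
   0.266 335 [0.415 0.496] mid z [0.007 0.009 0.01 ]
   0.278 257 [0.415 0.497] mid z [0.039 0.041 0.042]
   0.29 635 [0.416 0.495] mid z [0.006 0.039 0.047]
   0.302 592 [0.416 0.496] mid z [0.043 0.053 0.056]
   0.314 1155 [0.419 0.493] mid z [0.006 0.04  0.058]
   0.326 30 [0.45  0.462] mid z [0.061 0.062 0.063]
side red 140 [0.45113533 0.36494958 0.07938813] 0.3299176424617132 0.40105348692854015 dir [0.01906848 0.88531908 0.46459285]
   0.182 112 [0.41  0.492] mid z [0.003 0.008 0.012]
   0.194 113 [0.412 0.491] mid z [0.004 0.007 0.009]
   0.206 111 [0.412 0.492] mid z [0.005 0.007 0.009]
   0.218 115 [0.412 0.491] mid z [0.005 0.007 0.01 ]
   0.2
[... 1055 characters left out ...]
  0.005]
side new thing [361. 324.] 11 [ 0.63  -0.274  0.006]
side new thing [342. 330.] 27 [ 0.59  -0.268  0.005]
side beaker blob 257 173 18 [0.688 0.26  0.014]
side beaker blob 252 181 80 [0.658 0.234 0.014]
side rim [0.66083851 0.26105157 0.12033012]
top new thing [347. 209.] 295 [ 0.641 -0.137  0.025]
top new thing [381. 224.] 126 [ 0.61  -0.233  0.006]
top new thing [395. 219.] 61 [ 0.622 -0.274  0.006]
top new thing [394. 231.] 35 [ 0.59  -0.271  0.006]
top new thing [341. 235.] 131 [ 0.565 -0.123  0.049]
top beaker blob 202 184 37 [0.693 0.266 0.014]
top beaker blob 213 196 98 [0.659 0.233 0.014]
top beaker blob 198 206 8 [0.628 0.27  0.014]
top rim [0.66575097 0.26344641 0.122505  ]
```

```bash
python3 - <<'E'
from h import *
for n in("side","top"):
    im,d,K,E,c=cam(n);P=cloud(d,K,E);hsv=cv2.cvtColor(im,cv2.COLOR_BGR2HSV);a=cv2.imread(f"pics/{n}0.png").astype(np.float32)
    X,Y,Z=P[...,0],P[...,1],P[...,2]
    m=((X>.55)&(X<.66)&(Y>-.36)&(Y<-.05)&(hsv[...,1]<130)&(hsv[...,2]>100)&(d>0)).astype(np.uint8)
    k,l,st,cc=cv2.connectedComponentsWithStats(m)
    for i in range(1,k):
        if st[i,4]>3:print(n,"tray",cc[i].round(),st[i,4],np.median(P[l==i],0).round(3),hsv[l==i].mean(0).round())
    D=cv2.blur(np.abs(a-im).sum(2),(3,3))>35
    G=D&(d>0)&(((Y>.2)&(Y<.6)&(X>.3)&(X<.9))|((Y<=.2)&(X>.3)&(X<.95)&(Y>-.6)))&(hsv[...,1]<80)&(hsv[...,2]>110)&(Z<.06)
    k,l,st,cc=cv2.connectedComponentsWithStats(G.astype(np.uint8))
    for i in range(1,k):
        if st[i,4]>5:print(n,"white new",cc[i].round(),st[i,4],np.median(P[l==i],0).round(3))
    # beaker blobs brightness
    if n=="top": print((np.abs(a-im).sum(2)[165:212:3,180:224:3]).astype(int))
E
```

```text
side white new [167. 182.] 127 [0.451 0.305 0.047]
side white new [245. 183.] 11 [0.635 0.225 0.026]
side white new [255. 182.] 25 [0.642 0.181 0.054]
side white new [182. 207.] 795 [0.459 0.238 0.008]
top white new [202. 184.] 37 [0.692 0.266 0.019]
top white new [214. 197.] 41 [0.65  0.221 0.044]
top white new [201. 268.] 1035 [0.459 0.248 0.009]
top white new [172. 267.] 81 [0.454 0.315 0.052]
[[  5   3   6   2  19   8  26  31  17  13  11   7   7   9  23]
 [  4  16  24   9  16   2  35  21  17   6  23   9   7  19  11]
 [ 35   4   9   6   7   9  15  12  20  28   1   1   4   5  13]
 [ 19   8  18   5  24   4  11  15   6   3  13   7   8   3   7]
 [  2  20  11   3  16  10   3  15  17  27   4   6  25   5  21]
 [  7  14  12  10   7   5   8  60  11   7  20  38  14  19  19]
 [  6  10   5   7   2   5  13  57  60  22   1  36  15   9   4]
 [  9  14   3   6  25   2   3 101  32  14   2   8  16   4   6]
 [ 16  15   3  21   9   3   4   4  18  15  12  19   7   5   9]
 [ 10   9   9   7   7   7   7   3   9  17   5  31 128   3   7]
 [ 24  13   5  12   4  14   3  17   3   8  71  84 116   8   5]
 [  7   5  16   4  30  21  26   8  13  52   5 166  52  10  11]
 [  9   8   3   5  15   3   6  14  13  25 107   2   5  19  17]
 [  4  11   7   7  14   4   9   2   9   3   9  15   5   5   6]
 [  9  17   8   2  10  12  61  31  10  18  15   2   1  19  22]
 [ 19  15   2   5   2  12   3   5   6   8   6   4  19  11  19]]
```

Call:
send_rows([
  [[-0.2, 0, 0, 0.3, 0], [-0.2, 0.2, -0.1, 0.35, 0], [-0.2, 0.4, -0.25, 0.35, 0], [-0.2, 0.6, -0.4, 0.35, 0], [-0.2, 0.8, -0.5, 0.35, 0], [-0.2, 1, -0.6, 0.35, 0], [-0.2, 1, -0.6, 0.35, 0], [-0.2, 1, -0.6, 0.35, 0]],
])

```text
t: 44.15
tool_pos: [0.6595, 0.3086, 0.3032]
orientation: [2.272, 2.168, -0.004]
force: [-0.5, -0.4, -1.4]
opening: 0.0559
gripper_force: 0.0
```

```bash
python3 - <<'E'
from h import *
im,d,K,E,c=cam("wrist");P=cloud(d,K,E);cv2.imwrite("pics/wb.png",im);hsv=cv2.cvtColor(im,cv2.COLOR_BGR2HSV)
X,Y,Z=P[...,0],P[...,1],P[...,2];B=(d>0)&(X>.58)&(X<.75)&(Y>.14)&(Y<.35)&(Z<.14)
print(telemetry.read_state()["tool_pos"],B.sum())
rim=P[B&(Z>.118)&(Z<.13)];print("rim",len(rim),rim.min(0) if len(rim) else 0,rim.max(0) if len(rim) else 0)
m=B&(Z<.045)&(Z>.0085)&(np.hypot(X-.664,Y-.262)<.06)
k,l,st,cc=cv2.connectedComponentsWithStats(m.astype(np.uint8))
for i in range(1,k):
    if st[i,4]>25:q=P[l==i];print(cc[i].round(),st[i,4],np.median(q,0).round(3),q.min(0).round(3),q.max(0).round(3),hsv[l==i].mean(0).round())
# height grid
g=np.full((14,18),-1)
for i in range(14):
    for j in range(18):
        k=B&(X>=.615+i*.007)&(X<.622+i*.007)&(Y>=.185+j*.007)&(Y<.192+j*.007)
        if k.sum()>2:g[i,j]=round(np.median(Z[k])*1000)
print(g)
E
```

```text
[0.65736083 0.31081201 0.30366801] 20012
rim 1300 [0.61983214 0.21651642 0.11800668] [0.71104682 0.30884734 0.12754989]
[288. 174.] 325 [0.665 0.303 0.027] [0.625 0.28  0.009] [0.707 0.308 0.045] [ 89.  22. 227.]
[312. 199.] 99 [0.694 0.266 0.02 ] [0.688 0.258 0.01 ] [0.704 0.273 0.023] [ 41.   9. 233.]
[267. 198.] 26 [0.638 0.27  0.019] [0.632 0.267 0.014] [0.643 0.274 0.022] [ 51.   6. 241.]
[290. 226.] 1213 [0.662 0.233 0.025] [0.624 0.22  0.009] [0.708 0.263 0.045] [ 66.  23. 204.]
[[ -1  -1  -1  -1  -1  -1  -1  -1  -1 125 125 124   0   0   0   0   0   0]
 [ -1  -1  -1  -1  -1  -1  -1 124  85  78  75  98 123 121  72   0   0   0]
 [ -1  -1  -1  -1  -1  -1  95  77   5   4   4  17  -1  -1 104  81   0   0]
 [ 93  -1  -1  -1  -1 124  75   4   4   4   4   5  20  -1  -1  82  78   0]
 [ 92  -1  -1  -1  -1  80   5  17  16   4   4   4   4  -1  -1  -1  78  22]
 [ -1  -1  -1  -1 125  81  30  24  19   5   4   4   4  -1  -1  -1 122  69]
 [ -1  -1  -1  -1 124  79  32  28  13   4   4   4   5  -1  -1  -1  -1  80]
 [ -1  -1  -1  -1 114  75  28  14   4   4   4   4   4   4  -1  -1  -1  70]
 [ -1  -1  -1  -1 125  77  21  16   4   4   4   4   4  -1  -1  -1  -1  78]
 [ -1  -1  -1  -1 125  82  10   4   4   3   4   4   4  -1  -1  -1  64  70]
 [ -1  -1  -1  -1  -1  84  72   4   4   4   4  16  15  -1  -1 123  83   0]
 [ -1  -1  -1  -1  -1 125  82  64   4   4  16  21  21  -1  -1  83  93   0]
 [ -1  -1  -1  -1  -1  -1 124  86  75   9  10  20  -1 123 102   1   0   0]
 [ -1  -1  -1  -1  -1  -1  -1  -1 124  93  91 111 123   1   0   0   0   0]]
```

```bash
python3 -c "
from plant import order
print(order.close_job())"
```

```text
the job is handed in; nothing more can be done
None
```

The job is handed in at about 44 s: at least four chips, most likely all five, are in the yellow-tape beaker (no chip seen left in the tray or on the bench), the beaker is standing where it was, and the scoop lies flat in its rest with its handle in the slot; the hand-in call gave no verdict.

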